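Pack a goniometer set into its case

ROBOT

A 6-joint arm with a two-finger parallel gripper is mounted at the origin on a cart in front of the work surface, level with it; the furniture and walls round the work are solid. World frame = base frame: x ahead of the robot, y to its left, z up, the work surface at z = 0. Lengths are in mm, angles in rad, forces in N, time in s.
With the tool pointing down it reaches from about 350 to 975 mm from the base axis. Payload 7.1 kg.
Tool frame: the origin (TCP) lies between the finger pads; the fingertips stand 19 mm ahead of it and the grasp point (between the pads) is the TCP (ctrl.tcp_to_tips is the distance from the TCP to the fingertips, in mm); z points along the fingers, y is the line along which they close (so a half turn about z gives the same grasp; the last joint's range is limited). The gripper opens to 88 mm and grips with 3 to 60 N. Pads are 20 mm wide; open, the fingers measure 115 mm over their backs; the gripper's body (75 mm by 178 mm) begins 61 mm behind the grasp point.
Start: joints at [1.18, 0.423, 1.63, -0, 1.089, -0.019], TCP at [227.026, 582.292, 241.675] pointing down, gripper open.
Joint ranges: [-3, 3], [-0.9, 2.11], [0.09, 2.58], [-1.31, 4.45], [0.11, 2.69], [-2.54, 2.54]. Speed limits (rad/s): [2.39, 2.39, 3.01, 3.14, 3.14, 3.14].

INTERFACE

Orientations are given as a rotation vector (axis times angle).
In Python, from workcell import status, optics, ctrl gives the robot as it stands. The module is installed in compiled form; this text tells all that it offers.
- The arm moves only by the shell command python3 -m inch 'ROWS'. ROWS is JSON, a list that holds one entry, the list of rows, each a list of 7 numbers: the shift along the tool's x, y, z in mm, then the turn, a rotation vector about the tool's x, y, z in rad, then the opening in per cent of the stroke, from 0 (shut) to 100 (fully open). A call has 1 to 20 rows; each row is the pose to reach, as a shift and turn from the pose commanded when the call began, along the tool's axes at that moment; what a row does not reach only later rows make up. A row lasts 1/10 s, in which the tool goes at most 50 mm and 8.59 degrees, less where a joint would pass 70% of its speed; a pose out of reach is approached as far as the arm can. A call with a gripper value outside its range is refused whole. The fingers move at their own pace and stop on an object; the grip force is fixed at half the most. Time passes only in rows, so rows that repeat a pose let the fingers close. It gives the time, the measured TCP pose, the force, the opening and the grip force at its end, in the units of the state.
- status.get_obs(): the state, without advancing time (a new reading comes with each control period).
- optics.get_image(name): name is "side" or "top" or "wrist"; returns a dict with "frame" (420x560x3 uint8, red, green, blue), "fx", "fy", "cx", "cy" (pixels), "k1" (the pictures are not rectified: a ray, as slopes to the right and down, at radius r is drawn at 1 + k1 r^2 times it, then the intrinsics apply), "rvec" (rotation vector, rad) and "tvec" (3), from world to camera coordinates, as OpenCV has them; the wrist camera has in their place "hand_eye" (4x4, takes a point from camera to tool coordinates, whose origin is the TCP and whose axes are the flange's). Camera axes: x right, y down, z forward; pixel columns grow to the right and rows downward; lengths in mm; the calibration is good to about 2 mm. A picture is of the moment at which its call begins: read the wrist's pose just before it. There is no depth.
- ctrl.close_job(): hands the job in; it is judged then, once.
The state is a dict: "t": time; "qpos": joint angles; "qvel": joint speeds; "joint_torque": joint torques, N m; "ee_pos": TCP position; "orientation": TCP orientation; "ft_force": force on the tool from outside, world axes, zero at the start; "moment": the same for the moment, N m; "width": finger opening in mm; "grasp_force": force on a finger pad.
Only numpy, scipy, OpenCV 4.12 (cv2) and the standard library are available. Lean on these libraries where they do the work, as an engineer would, in place of code of your own. Each camera call takes 0.05 s, during which the arm holds its last target. There are 200 camera calls.

TASK

Put the goniometer set away: fold every metal goniometer on the table shut, so that its two arms lie on top of each other, and lay each flat in a groove of its own in the open steel case, with its disc outside the comb rails. When all of them are in, shut the lid fully, and then turn the latch on it clockwise until it clicks over. Leave the other things on the table where they are.

Things in the scene. Friction and masses are not known exactly. Their poses are not given: they have to be found in the camera images.
- goni_1_mid (a point): metal goniometer (hinged joint-angle ruler), 100 g: two flat arms, each 18 mm wide, 6 mm thick, 140 mm long from the pivot, the upper lying on the lower. This point: on the lower arm's centre line, 60 mm from the pivot, 6 mm above the underside (where the arms meet). x along the lower arm away from the pivot, z up. None if absent. Grip across both arms.
- goni_1_pivot (a point): pivot of goni_1, 6 mm above the underside, same axes as goni_1_mid. Round it: a graduated disc 40 mm across, 6 mm thick, on the lower arm, and on top a knurled nut 16 mm across (19 mm high over all)
- goni_1_arm (a joint): angle from lower to upper arm, rad: 0 folded (arms on top of each other, a stop), growing as the upper arm swings anticlockwise seen from above, at the start 0.35 to 0.8. Light friction: stays where left. Squeezing both arms between two fingers folds it. None if absent.
- goni_2_mid (a point): metal goniometer (hinged joint-angle ruler), 100 g: two flat arms, each 18 mm wide, 6 mm thick, 140 mm long from the pivot, the upper lying on the lower. This point: on the lower arm's centre line, 60 mm from the pivot, 6 mm above the underside (where the arms meet). x along the lower arm away from the pivot, z up. None if absent. Grip across both arms.
- goni_2_pivot (a point): pivot of goni_2, 6 mm above the underside, same axes as goni_2_mid. Round it: a graduated disc 40 mm across, 6 mm thick, on the lower arm, and on top a knurled nut 16 mm across (19 mm high over all)
- goni_2_arm (a joint): angle from lower to upper arm, rad: 0 folded (arms on top of each other, a stop), growing as the upper arm swings anticlockwise seen from above, at the start 0.35 to 0.8. Light friction: stays where left. Squeezing both arms between two fingers folds it. None if absent.
- goni_3_mid (a point): metal goniometer (hinged joint-angle ruler), 100 g: two flat arms, each 18 mm wide, 6 mm thick, 120 mm long from the pivot, the upper lying on the lower. This point: on the lower arm's centre line, 60 mm from the pivot, 6 mm above the underside (where the arms meet). x along the lower arm away from the pivot, z up. None if absent. Grip across both arms.
- goni_3_pivot (a point): pivot of goni_3, 6 mm above the underside, same axes as goni_3_mid. Round it: a graduated disc 34 mm across, 6 mm thick, on the lower arm, and on top a knurled nut 16 mm across (19 mm high over all)
- goni_3_arm (a joint): angle from lower to upper arm, rad: 0 folded (arms on top of each other, a stop), growing as the upper arm swings anticlockwise seen from above, at the start 0.35 to 0.8. Light friction: stays where left. Squeezing both arms between two fingers folds it. None if absent.
- goni_4_mid (a point): metal goniometer (hinged joint-angle ruler), 100 g: two flat arms, each 18 mm wide, 6 mm thick, 120 mm long from the pivot, the upper lying on the lower. This point: on the lower arm's centre line, 60 mm from the pivot, 6 mm above the underside (where the arms meet). x along the lower arm away from the pivot, z up. None if absent. Grip across both arms.
- goni_4_pivot (a point): pivot of goni_4, 6 mm above the underside, same axes as goni_4_mid. Round it: a graduated disc 34 mm across, 6 mm thick, on the lower arm, and on top a knurled nut 16 mm across (19 mm high over all)
- goni_4_arm (a joint): angle from lower to upper arm, rad: 0 folded (arms on top of each other, a stop), growing as the upper arm swings anticlockwise seen from above, at the start 0.35 to 0.8. Light friction: stays where left. Squeezing both arms between two fingers folds it. None if absent.
- case: steel instrument case, 206 mm (x) by 216 mm (y) by 36 mm high, walls and floor 4 mm, fixed; origin at the centre of its underside, x away from the robot, z up. Two grey comb rails (8 mm thick) cross its floor along y at x = -38 and +38 mm; their teeth stand 14 mm above the floor. Between the rails the space is free for fingers.
- comb (a point): middle of the case's floor (4 mm above the underside), case axes. Four grooves run along x at y = -69, -23, 23 and 69 mm through gaps 28 mm wide in both rails. A folded goniometer lies in one flat on the floor, arms through both gaps, its disc (too wide for a gap) outside a rail at either end: pivot at x = 63 to 78 mm either way
- lid (a joint): angle of the case's lid, rad: 0 shut, growing as it opens up and back (1.57 upright; starts 1.5 to 1.7). Stiff friction hinge (0.7 N m), 0.5 kg with the latch: stays where it is left at any angle; a push of 1 to 8 N near the free edge moves it shut
- lid_hinge (a point): on the lid's hinge axis, half-way along it, at the far (+x) top edge of the case, 36 mm above its underside; axis along the case's y. This frame turns with the lid, which extends 206 mm along its -x, 108 mm to either side along y, and from 1 to 8 mm along +z (outer face)
- latch (a joint): angle of the quarter-turn latch on the lid, rad: 0 unlocked (bar parallel to the free edge), 1.571 locked (bar square to it); turns clockwise seen from outside the lid. An over-centre spring (at most 0.12 N m) holds it at either end: past 0.785 it snaps home by itself when let go
- latch_grip (a point): centre of the latch's black grip bar, 44 mm long (this frame's y), 13 mm thick (x), 20 mm high (z, out of the lid), on the lid's outer face 180 mm from the hinge, half-way along the lid; 23 mm above the hinge plane. x and y turn with the latch
- plaster_roll: a small roll of white plaster, 45x33x38 mm; a bystander, not part of the job; origin at the centre of its underside
- saline_bottle_b: a small white bottle, 45 mm across, 139 mm high; a bystander, not part of the job; origin at the centre of its underside
- ampoule_box: a small red and white carton, 64x91x36 mm; a bystander, not part of the job; origin at the centre of its underside

How it is judged:
By the outcome, as a careful person would: the job done as asked, in the order asked, and still so for the second after the job is handed in, with the robot touching nothing.
Of goni_1, goni_2, goni_3, goni_4 only 3 to 4 are there at a start; the rules pass over those that are not, and their reading is None.
At some moment in a run one of goni_1, goni_2, goni_3, goni_4 may be knocked a few centimetres aside while the robot is not near it.
Once in a run the grip may slacken for a moment while it holds something.
It also fails if it takes over 210 s, if anything falls off the work surface, if the arm or the gripper's body presses on something with over 40 N, if the wrist force passes 120 N, or if a joint passes its speed limit or range.

## Working session

There is one attempt and no reset: what is moved stays moved. The work goes in short steps, Python scripts to look and compute and a shell command to move; the robot and the scene stay as the last step left them, time stands still between calls to the robot, and variables do not carry over. Pictures are saved under pics/ and viewed, at most 14 in all, crops included, and the job is handed in when it is done.

```bash
mkdir -p pics; cat > h.py <<'E'
import numpy as np, cv2
from scipy.spatial.transform import Rotation as R
from workcell import status, optics, ctrl
def cam(name):
    o=status.get_obs(); d=optics.get_image(name)
    if name=="wrist":
        T=np.eye(4); T[:3,:3]=R.from_rotvec(o["orientation"]).as_matrix(); T[:3,3]=o["ee_pos"]
        M=T@np.array(d["hand_eye"])
    else:
        M=np.eye(4); M[:3,:3]=R.from_rotvec(d["rvec"]).as_matrix().T; M[:3,3]=-M[:3,:3]@np.array(d["tvec"])
    d["M"]=M; return d
def ray(d,uv):
    uv=np.atleast_2d(np.array(uv,float)); p=np.c_[(uv[:,0]-d["cx"])/d["fx"],(uv[:,1]-d["cy"])/d["fy"]]
    q=p.copy()
    for _ in range(20): q=p/(1+d["k1"]*(q**2).sum(1,keepdims=True))
    return np.c_[q,np.ones(len(q))]@d["M"][:3,:3].T, d["M"][:3,3]
def onplane(d,uv,z):
    r,c=ray(d,uv); return c+r*((z-c[2])/r[:,2])[:,None]
def proj(d,P):
    P=np.atleast_2d(P); c=(P-d["M"][:3,3])@d["M"][:3,:3]; q=c[:,:2]/c[:,2:]
    q=q*(1+d["k1"]*(q**2).sum(1,keepdims=True)); return q*[d["fx"],d["fy"]]+[d["cx"],d["cy"]]
def save(d,n): cv2.imwrite("pics/%s.png"%n,d["frame"][:,:,::-1])
def st():
    o=status.get_obs(); print({k:np.round(o[k],3).tolist() for k in ("t","ee_pos","orientation","ft_force","width","grasp_force","qpos")}); print(np.round(R.from_rotvec(o["orientation"]).as_matrix(),3).tolist())
E
python3 - <<'E'
from h import *
st()
for n in("top","side","wrist"):
    d=cam(n); save(d,n+"0"); print(n,d["M"].round(2).tolist(),d["fx"],d["k1"])
a=cv2.imread("pics/top0.png"); 
E
```

```text
{'t': 0.0, 'ee_pos': [226.83, 581.828, 240.926], 'orientation': [-0.581, -3.087, 0.002], 'ft_force': [0.835, -0.147, 0.446], 'width': 87.923, 'grasp_force': 0.0, 'qpos': [1.18, 0.424, 1.631, 0.0, 1.089, -0.019]}
[[-0.932, 0.363, -0.001], [0.363, 0.932, -0.001], [0.0, -0.002, -1.0]]
top [[-0.02, -0.98, 0.21, 227.1], [-1.0, 0.02, -0.0, 15.43], [-0.0, -0.21, -0.98, 1499.3], [0.0, 0.0, 0.0, 1.0]] 420.6862662024158 -0.11098156729970579
side [[0.88, -0.21, 0.43, 62.54], [-0.48, -0.38, 0.79, -856.32], [-0.0, -0.9, -0.43, 536.29], [0.0, 0.0, 0.0, 1.0]] 406.6274652694308 0.032386930536374155
wrist [[0.36, 0.89, 0.26, 154.56], [0.93, -0.35, -0.1, 610.2], [-0.0, 0.28, -0.96, 384.21], [0.0, 0.0, 0.0, 1.0]] 307.98261907520504 -0.05317803604354775
```

View pics/top0.png

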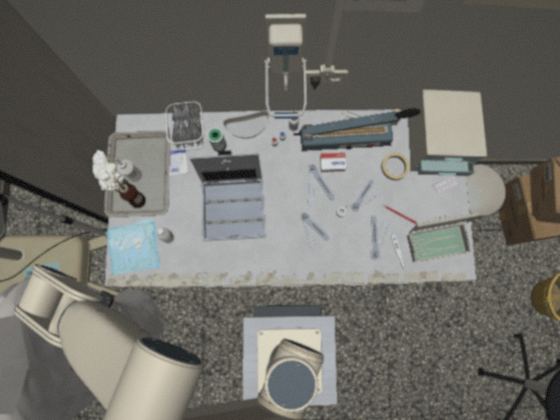

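View pics/side0.png

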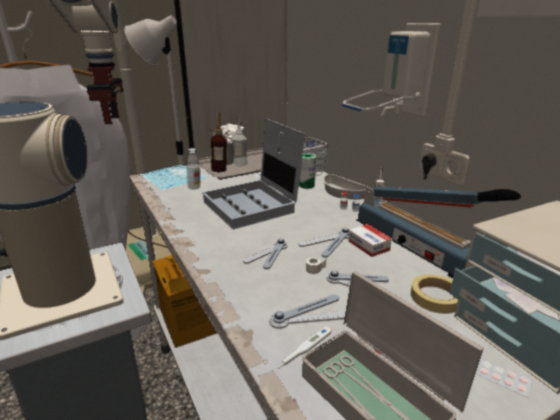

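The top view shows the case at about (235,205), lid upright, and four goniometers near (320,182), (362,195), (315,228) and (375,238). The side view confirms all four, with their nuts and discs. Next: crops to get rough poses.

```bash
python3 - <<'E'
from h import *
a=cv2.imread("pics/top0.png")[145:265,190:410]; a=cv2.resize(a,None,fx=3.6,fy=3.6,interpolation=cv2.INTER_CUBIC)
cv2.imwrite("pics/topc.png",a)
d=cam("top")
print(onplane(d,[(320,182),(362,195),(315,228),(375,238)],6).round())
print(onplane(d,[(204,184),(265,182),(203,239),(266,237)],36).round())
E
```

```text
[[ 628. -124.    6.]
 [ 577. -276.    6.]
 [ 458. -100.    6.]
 [ 418. -315.    6.]]
[[620. 297.  36.]
 [623.  77.  36.]
 [420. 296.  36.]
 [424.  75.  36.]]
```

View pics/topc.png

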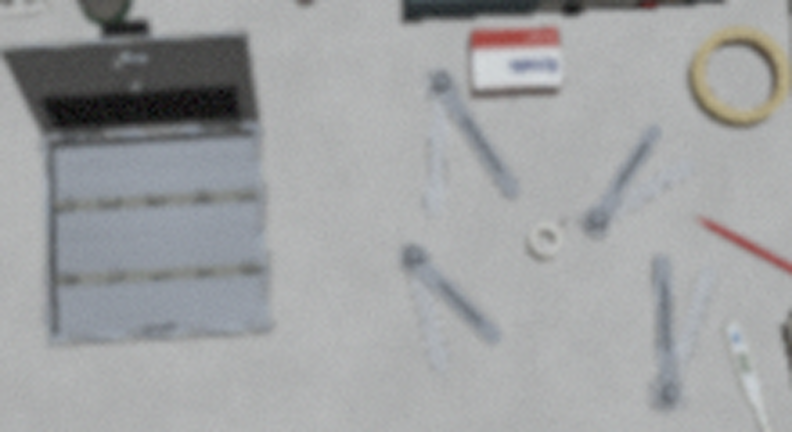

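The crop shows all four pivots, A (440,82), B (596,222), C (413,258) and D (665,392). In each the dark upper arm sits anticlockwise of the light lower arm, so the reading of the joint is consistent. Case corners give about 202x220 mm, centre near (522,187). Next I go above the case for a closer look.

```bash
cat >> h.py <<'E'
def go(x,y,z,deg):
    "deg: heading of tool x in world; tool pointing down; prints shift and turn"
    o=status.get_obs(); R0=R.from_rotvec(o["orientation"]).as_matrix(); a=np.radians(deg)
    T=np.array([[np.cos(a),np.sin(a),0],[np.sin(a),-np.cos(a),0],[0,0,-1]])
    s=R0.T@(np.array([x,y,z])-o["ee_pos"]); r=R.from_matrix(R0.T@T).as_rotvec()
    print("GO",s.round(1).tolist(),r.round(3).tolist(),"rows>=",int(np.ceil(max(np.linalg.norm(s)/50,np.degrees(np.linalg.norm(r))/8.59))))
E
python3 - <<'E'
from h import *
d=cam("top")
for n,p in dict(A=[(440,82),(515,193),(432,210)],B=[(596,222),(655,130),(688,172)],C=[(413,258),(497,340),(440,365)],D=[(665,392),(660,258),(712,270)]).items():
    P=onplane(d,np.array(p)/3.6+[190,145],8)[:,:2]; v=P[1:]-P[0]
    print(n,P[0].round(),np.degrees(np.arctan2(v[:,1],v[:,0])).round(),np.linalg.norm(v,axis=1).round())
go(470,185,260,180)
E
```

```text
A [682. -97.] [-149.  175.] [139. 135.]
B [ 533. -250.] [-35. -63.] [116. 109.]
C [499. -64.] [-136. -167.] [117. 110.]
D [ 360. -310.] [ -1. -24.] [135. 133.]
GO [-370.7, -281.7, -18.5] [-0.001, -0.0, -0.372] rows>= 10
```

```bash
python3 -m inch '[[[-186,-141,-9,0,0,-0.19,100],[-371,-282,-18,0,0,-0.372,100],[-371,-282,-18,0,0,-0.372,100],[-371,-282,-18,0,0,-0.372,100],[-371,-282,-18,0,0,-0.372,100],[-371,-282,-18,0,0,-0.372,100],[-371,-282,-18,0,0,-0.372,100],[-371,-282,-18,0,0,-0.372,100],[-371,-282,-18,0,0,-0.372,100],[-371,-282,-18,0,0,-0.372,100],[-371,-282,-18,0,0,-0.372,100],[-371,-282,-18,0,0,-0.372,100],[-371,-282,-18,0,0,-0.372,100]]]'
python3 - <<'E'
from h import *
st(); d=cam("wrist"); save(d,"case1")
E
```

```text
t: 1.55
ee_pos: [469.6, 185.6, 259.5]
orientation: [0.002, -3.141, -0.0]
ft_force: [-0.0, 0.1, 0.2]
width: 87.9
grasp_force: 0.0
{'t': 1.55, 'ee_pos': [469.622, 185.575, 259.532], 'orientation': [0.002, -3.141, -0.0], 'ft_force': [-0.024, 0.061, 0.219], 'width': 87.911, 'grasp_force': 0.0, 'qpos': [0.353, 0.224, 1.875, 0.0, 1.043, -1.219]}
[[-1.0, -0.001, -0.0], [-0.001, 1.0, 0.0], [0.0, 0.0, -1.0]]
```

View pics/case1.png

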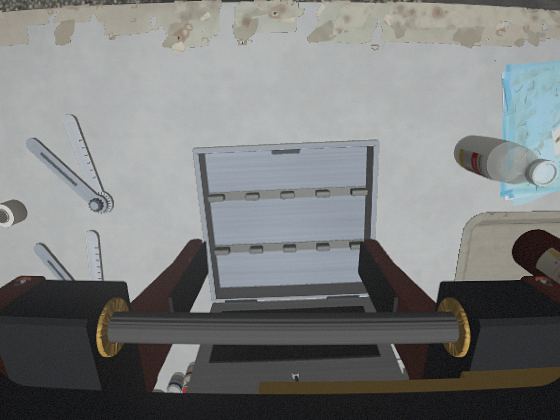

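The wrist view shows the near rim corners at (194,149) and (379,141). The near rail's posts are at (217,197)…(359,190) and the far rail's at (217,250)…(362,244). Goniometer C's nut is at (100,203).

```bash
python3 - <<'E'
from h import *
d=cam("wrist")
P=onplane(d,[(194,149),(379,141)],36); print(P.round(1), np.degrees(np.arctan2(*(P[0]-P[1])[:2])).round(2))
g=cv2.cvtColor(d["frame"],cv2.COLOR_RGB2GRAY).astype(float)
Q=onplane(d,[(217,196),(252,194),(288,193),(324,191),(359,189),(217,248),(255,247),(290,245),(326,244),(362,242)],18); print(Q.round(1), Q.mean(0))
print(onplane(d,[(100,203)],19), proj(d,[[0,0,0]]))
a=d["frame"][130:310,185:390]; cv2.imwrite("pics/casec.png",cv2.resize(a[:,:,::-1],None,fx=3.3,fy=3.3,interpolation=cv2.INTER_CUBIC))
E
```

```text
[[428.5  80.5  36. ]
 [418.6 298.8  36. ]] 177.41
[[490.5 100.8  18. ]
 [487.7 146.1  18. ]
 [486.3 192.4  18. ]
 [483.6 238.6  18. ]
 [480.8 283.6  18. ]
 [563.4  96.4  18. ]
 [561.7 148.2  18. ]
 [558.7 195.6  18. ]
 [557.1 244.3  18. ]
 [554.2 293.1  18. ]] [522.40641374 193.92934195  18.        ]
[[499.81712476 -55.42935442  19.        ]] [[ 116.00628009 -235.52334111]]
```

View pics/casec.png

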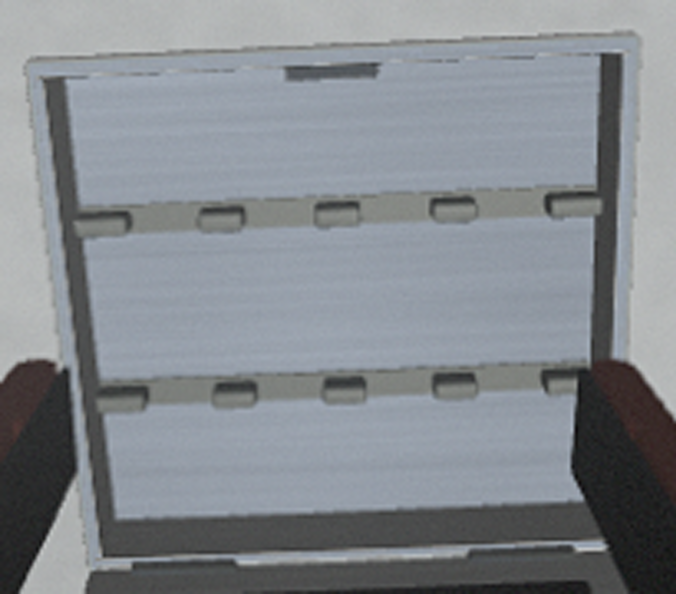

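```bash
python3 - <<'E'
from h import *
d=cam("wrist")
c=lambda L:np.array(L)/3.3+[185,130]
Q=onplane(d,c([(222,212),(337,208),(454,203),(235,387),(344,382),(455,378)]),18); print(Q.round(1), Q.mean(0))
print(onplane(d,c([(28,62),(637,38),(92,566),(608,546)]),36).round(1))
go(440,-80,240,150)
E
```

```text
[[488.1 146.5  18. ]
 [486.4 191.3  18. ]
 [484.3 236.9  18. ]
 [562.2 149.9  18. ]
 [559.8 194.7  18. ]
 [558.  240.2  18. ]] [523.12701543 193.23141577  18.        ]
[[428.3  79.9  36. ]
 [419.3 297.7  36. ]
 [635.7  89.9  36. ]
 [625.8 304.5  36. ]]
GO [30.2, -265.7, 19.6] [-0.0, -0.0, 0.526] rows>= 6
```

```bash
python3 - <<'E'
from h import *
d=cam("wrist")
P=onplane(d,[(100,203)],19)[0]; Q=onplane(d,[(70,117)],6)[0]; U=onplane(d,[(30,142)],12)[0]
for q in(Q,U): v=(q-P)[:2]; print(P.round(),np.degrees(np.arctan2(v[1],v[0])).round(1),np.linalg.norm(v).round())
go(446,-85,180,209)
E
```

```text
[500. -56.  19.] -164.7 114.0
[500. -56.  19.] -132.8 118.0
GO [24.3, -270.6, 79.6] [0.0, -0.0, -0.504] rows>= 6
```

```bash
python3 -m inch '[[[12,-135,40,0,0,-0.25,100],[24,-271,80,0,0,-0.52,100],[24,-271,80,0,0,-0.52,100],[24,-271,80,0,0,-0.52,100],[24,-271,80,0,0,-0.52,100],[24,-271,80,0,0,-0.52,100],[24,-271,80,0,0,-0.52,100],[24,-271,80,0,0,-0.52,100],[24,-271,80,0,0,-0.52,100],[24,-271,80,0,0,-0.52,100],[24,-271,80,0,0,-0.52,100]]]'
cat >> h.py <<'E'
def goni(d):
    "grey-level crop for looking and silhouette of the metal"
    save(d,"g%d"%int(status.get_obs()["t"]*100))
def grip(d,nut,low,up,dist):
    P=onplane(d,[nut],19)[0]; Q=onplane(d,[low],6)[0]; U=onplane(d,[up],12)[0]; a=[]
    for q in(Q,U): v=(q-P)[:2]; a.append(np.arctan2(v[1],v[0])); print(P.round(1),np.degrees(a[-1]).round(1),np.linalg.norm(v).round(1))
    b=a[0]+((a[1]-a[0]+np.pi)%(2*np.pi)-np.pi)/2; G=P[:2]+dist*np.array([np.cos(b),np.sin(b)]); print("grip",G.round(1),"bis",np.degrees(b).round(1)); return G,np.degrees(b)
E
python3 - <<'E'
from h import *
st(); d=cam("wrist"); save(d,"c1")
E
```

```text
t: 2.85
ee_pos: [446.7, -85.0, 180.0]
orientation: [-0.812, 3.034, -0.0]
ft_force: [0.3, -0.4, 0.2]
width: 87.8
grasp_force: 0.0
{'t': 2.85, 'ee_pos': [446.703, -85.014, 180.045], 'orientation': [-0.812, 3.034, -0.0], 'ft_force': [0.34, -0.424, 0.173], 'width': 87.814, 'grasp_force': 0.0, 'qpos': [-0.214, 0.268, 2.044, 0.0, 0.828, -2.308]}
[[-0.866, -0.499, 0.001], [-0.499, 0.866, -0.0], [-0.001, -0.0, -1.0]]
```

View pics/c1.png

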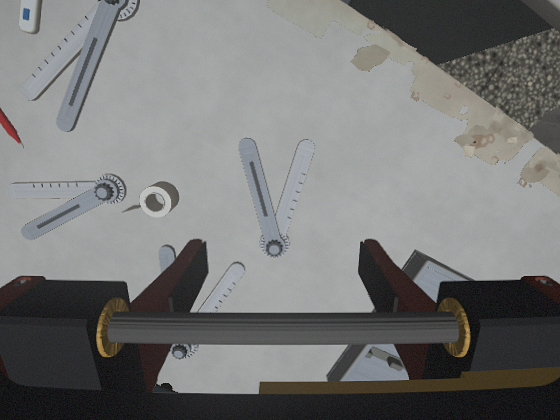

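C's nut is at (274,241), with its lower-arm tip at (306,143) and upper-arm tip at (247,143). B's nut is at (105,190), with lower tip (12,188) and upper tip (28,235). Nothing stands where the fingers come down on C.

```bash
python3 - <<'E'
from h import *
d=cam("wrist")
G,b=grip(d,(274,241),(306,143),(247,143),62); go(G[0],G[1],21.5,b)
grip(d,(105,190),(12,188),(28,235),62)
E
```

```text
[494.4 -68.6  19. ] -168.0 106.8
[494.4 -68.6  19. ] -135.6 105.4
grip [439.7 -97.9] bis -151.8
GO [12.3, -7.4, 158.4] [-0.0, 0.0, 0.03] rows>= 4
[ 532.8 -247.5   19. ] -59.9 115.4
[ 532.8 -247.5   19. ] -32.9 117.0
grip [ 575.5 -292.4] bis -46.4
```

```bash
python3 -m inch '[[[12,-6,100,0,0,0.03,100],[12,-6,100,0,0,0.03,100],[12,-6,130,0,0,0.03,100],[12,-6,158,0,0,0.03,100],[12,-6,158,0,0,0.03,100],[12,-6,158,0,0,0.03,100],[12,-6,158,0,0,0.03,60],[12,-6,158,0,0,0.03,60],[12,-6,158,0,0,0.03,30],[12,-6,158,0,0,0.03,30],[12,-6,158,0,0,0.03,10],[12,-6,158,0,0,0.03,10],[12,-6,158,0,0,0.03,10],[12,-6,158,0,0,0.03,10],[12,-6,158,0,0,0.03,10],[12,-6,158,0,0,0.03,10]]]'
python3 - <<'E'
from h import *
st(); d=cam("wrist"); save(d,"c2")
E
```

```text
t: 4.55
ee_pos: [438.9, -97.4, 21.7]
orientation: [-0.762, 3.048, -0.0]
ft_force: [-0.7, 0.8, 0.6]
width: 17.7
grasp_force: 30.0
{'t': 4.55, 'ee_pos': [438.897, -97.426, 21.682], 'orientation': [-0.762, 3.048, -0.0], 'ft_force': [-0.708, 0.787, 0.612], 'width': 17.684, 'grasp_force': 29.975, 'qpos': [-0.245, 0.581, 2.112, -0.0, 0.448, -2.306]}
[[-0.882, -0.471, 0.0], [-0.471, 0.882, -0.0], [-0.0, -0.0, -1.0]]
```

View pics/c2.png

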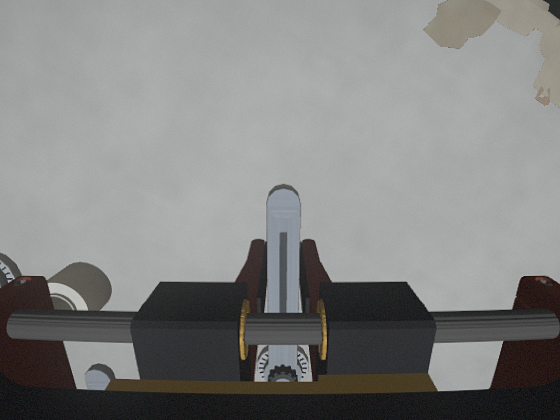

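Folded: the gap is 17.7 mm and one arm covers the other. The tip is at (283,186) and the nut at (283,370). Next I work out the pivot's offset from the TCP and the move to the outer groove at y=-69.

```bash
cat >> h.py <<'E'
def intool(d,uv,z):
    o=status.get_obs(); return (R.from_rotvec(o["orientation"]).as_matrix().T@(onplane(d,[uv],z)[0]-o["ee_pos"])).round(1)
CASE=np.array([526,193.3]); YAW=np.radians(2.6)
def place(off,gy,z,flip=0):
    "off: distance TCP->pivot along tool -x (heading ~182.6, pivot at far end); puts pivot at +-70"
    s=-1 if flip else 1; px=s*(70-off)
    c=CASE+[px*np.cos(YAW)-gy*np.sin(YAW),px*np.sin(YAW)+gy*np.cos(YAW)]
    print("target",c.round(1)); go(c[0],c[1],z,182.6+(180 if flip else 0))
E
python3 - <<'E'
from h import *
d=cam("wrist")
print(intool(d,(283,186),12),intool(d,(283,370),19))
place(62,-69,150)
E
```

```text
[43.8 -0.   9.7] [-66.5   0.1   2.7]
target [537.1 124.7]
GO [-191.3, 149.7, -128.3] [-0.0, 0.0, 0.445] rows>= 6
```

```bash
python3 -m inch '[[[0,0,-40,0,0,0,10],[0,0,-70,0,0,0,10],[0,0,-70,0,0,0,10],[0,0,-70,0,0,0,10]]]'
python3 - <<'E'
from h import *
st(); place(72,-69,90)
E
```

```text
t: 5.05
ee_pos: [439.3, -97.5, 92.0]
orientation: [-0.762, 3.046, -0.001]
ft_force: [-0.8, 1.4, -1.2]
width: 17.7
grasp_force: 30.0
{'t': 5.05, 'ee_pos': [439.307, -97.542, 92.0], 'orientation': [-0.762, 3.046, -0.001], 'ft_force': [-0.783, 1.421, -1.207], 'width': 17.719, 'grasp_force': 29.972, 'qpos': [-0.245, 0.43, 2.101, -0.0, 0.609, -2.306]}
[[-0.882, -0.471, 0.002], [-0.471, 0.882, -0.0], [-0.001, -0.001, -1.0]]
target [527.1 124.3]
GO [-181.9, 154.4, 2.1] [-0.001, 0.002, 0.445] rows>= 5
```

```bash
python3 -m inch '[[[-45,38,2,0,0,0.11,10],[-91,77,2,0,0,0.22,10],[-136,115,2,0,0,0.33,10],[-182,154,2,0,0,0.445,10],[-182,154,2,0,0,0.445,10],[-182,154,2,0,0,0.445,10],[-182,154,2,0,0,0.445,10],[-182,154,2,0,0,0.445,10],[-182,154,2,0,0,0.445,10],[-182,154,2,0,0,0.445,10]]]'
python3 - <<'E'
from h import *
st(); d=cam("wrist"); save(d,"c3")
E
```

```text
t: 6.05
ee_pos: [526.5, 123.0, 89.5]
orientation: [0.068, -3.14, 0.0]
ft_force: [-0.4, 1.0, -0.8]
width: 17.4
grasp_force: 30.0
{'t': 6.05, 'ee_pos': [526.518, 122.97, 89.511], 'orientation': [0.068, -3.14, 0.0], 'ft_force': [-0.444, 1.036, -0.768], 'width': 17.445, 'grasp_force': 29.972, 'qpos': [0.207, 0.528, 1.904, -0.0, 0.71, -1.407]}
[[-0.999, -0.044, -0.001], [-0.044, 0.999, -0.0], [0.001, -0.0, -1.0]]
```

View pics/c3.png

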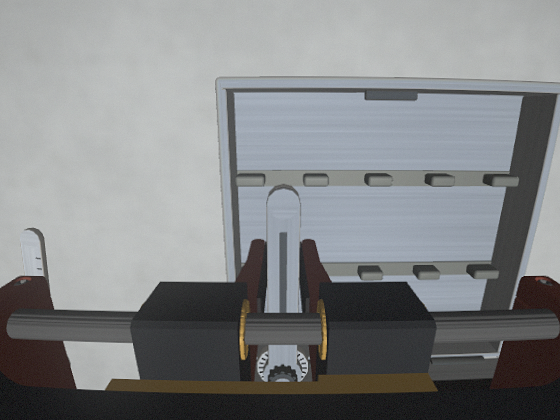

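Near-rail posts show at (250,179), (316,180), (379,180), (440,180) and far-rail posts at (371,272), (427,271). The arm points at the first gap, with its tip at (283,186). The next script checks the posts in tool coordinates.

```bash
python3 - <<'E'
from h import *
d=cam("wrist")
for p in[(250,178),(316,178),(379,178),(440,178),(371,270),(427,269)]: print(intool(d,p,18))
print(intool(d,(217,79),36),intool(d,(220,210),36))
E
```

```text
[ 36.  -23.5  71.7]
[36.  23.3 71.7]
[36.1 68.2 71.7]
[ 36.3 112.6  71.7]
[-36.6  68.5  71.7]
[-36.1 113.   71.7]
[ 99.9 -39.8  53.7] [ 17.8 -42.3  53.7]
```

Both posts are 23.4 mm either side and the rails at ±36 mm, so the TCP is centred on the groove. Descending and releasing.

```bash
python3 -m inch '[[[0,0,30,0,0,0,10],[0,0,50,0,0,0,10],[0,0,60,0,0,0,10],[0,0,63,0,0,0,10],[0,0,63,0,0,0,10],[0,0,63,0,0,0,35],[0,0,63,0,0,0,35],[0,0,63,0,0,0,35],[0,0,20,0,0,0,35],[0,0,-30,0,0,0,35],[0,0,-70,0,0,0,35],[0,0,-70,0,0,0,100],[0,0,-70,0,0,0,100]]]'
python3 - <<'E'
from h import *
go(575,-292,190,180-46.4); st(); d=cam("wrist"); save(d,"c4")
E
```

```text
t: 7.45
ee_pos: [527.4, 124.3, 160.8]
orientation: [-0.071, 3.138, 0.001]
ft_force: [-1.0, -0.4, -0.7]
width: 43.0
grasp_force: 0.0
GO [-28.8, -418.0, -29.3] [0.002, 0.002, 0.855] rows>= 9
{'t': 7.45, 'ee_pos': [527.425, 124.29, 160.821], 'orientation': [-0.071, 3.138, 0.001], 'ft_force': [-0.986, -0.407, -0.715], 'width': 42.995, 'grasp_force': 0.0, 'qpos': [0.209, 0.413, 1.874, 0.0, 0.852, -1.407]}
[[-0.999, -0.045, 0.003], [-0.045, 0.999, 0.001], [-0.003, 0.0, -1.0]]
```

View pics/c4.png

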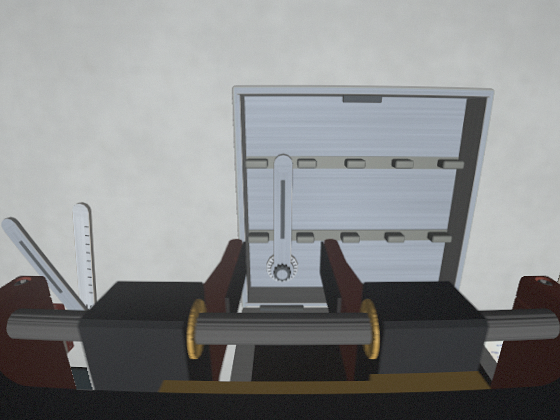

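C lies flat in the first groove: nut at (282,271) beyond the far rail, tip at (283,156) past the near rail. On to B.

```bash
python3 -m inch '[[[-5,-50,-15,0,0,0.1,100],[-10,-100,-25,0,0,0.2,100],[-14,-209,-29,0,0,0.43,100],[-29,-418,-29,0,0,0.855,100],[-29,-418,-29,0,0,0.855,100],[-29,-418,-29,0,0,0.855,100],[-29,-418,-29,0,0,0.855,100],[-29,-418,-29,0,0,0.855,100],[-29,-418,-29,0,0,0.855,100],[-29,-418,-29,0,0,0.855,100],[-29,-418,-29,0,0,0.855,100],[-29,-418,-29,0,0,0.855,100],[-29,-418,-29,0,0,0.855,100],[-29,-418,-29,0,0,0.855,100]]]'
cat >> h.py <<'E'
def blobs(d,z=9):
    f=cv2.GaussianBlur(d["frame"],(3,3),0).astype(int); m=((f[:,:,2]-f[:,:,0])>12).astype(np.uint8)
    m=cv2.morphologyEx(m,cv2.MORPH_CLOSE,np.ones((5,5)))
    n,l,s,c=cv2.connectedComponentsWithStats(m)
    for i in range(1,n):
        if s[i,4]>400: print(s[i].tolist(),onplane(d,[c[i]],z)[0][:2].round(), np.round(cv2.minAreaRect(np.argwhere(l==i)[:,::-1].astype(np.float32))[0:3:2][0],0))
    return m
E
python3 - <<'E'
from h import *
st(); d=cam("wrist"); save(d,"b1"); m=blobs(d); cv2.imwrite("pics/b1m.png",m*255)
print("pred",proj(d,[[532.8,-247.5,19],[575.5,-292.4,9]]).round())
a=cv2.imread("pics/top0.png").astype(int); t=cam("top"); b=t["frame"][:,:,::-1].astype(int)
D=cv2.blur((np.abs(a-b).max(2)>45).astype(np.uint8)*255,(3,3))>120
n,l,s,c=cv2.connectedComponentsWithStats(D.astype(np.uint8)); print([q.tolist() for q in s[1:] if q[4]>15])
E
```

```text
t: 8.9
ee_pos: [574.9, -290.8, 188.7]
orientation: [-1.235, -2.888, -0.0]
ft_force: [0.3, 0.4, 0.3]
width: 87.7
grasp_force: 0.0
{'t': 8.9, 'ee_pos': [574.909, -290.788, 188.741], 'orientation': [-1.235, -2.888, -0.0], 'ft_force': [0.269, 0.399, 0.305], 'width': 87.666, 'grasp_force': 0.0, 'qpos': [-0.487, 0.511, 1.622, 0.0, 1.008, -1.249]}
[[-0.691, 0.723, -0.0], [0.723, 0.691, 0.0], [0.0, -0.0, -1.0]]
[99, 49, 119, 113, 2278] [ 423. -314.] [156. 108.]
[360, 92, 138, 53, 2287] [ 626. -131.] [428. 119.]
[272, 127, 39, 118, 1861] [ 575. -276.] [292. 186.]
[414, 187, 44, 40, 610] [ 709. -185.] [436. 205.]
[462, 189, 98, 92, 2906] [ 817. -143.] [519. 243.]
[349, 345, 53, 35, 946] [ 829. -372.] [377. 369.]
pred [[282. 135.]
 [282. 193.]]
[[380, 129, 14, 18, 159], [383, 140, 47, 40, 649], [356, 147, 28, 45, 529], [392, 155, 14, 10, 52], [381, 165, 4, 8, 21], [401, 180, 11, 19, 71], [355, 195, 7, 12, 35], [387, 207, 25, 15, 51], [302, 209, 72, 75, 597], [317, 229, 11, 11, 53], [407, 236, 4, 8, 16], [378, 248, 40, 23, 202], [37, 265, 38, 15, 121], [272, 266, 15, 11, 68], [287, 267, 10, 18, 46], [17, 268, 184, 152, 11747], [347, 271, 13, 7, 45], [319, 271, 99, 55, 2615], [253, 288, 28, 29, 368], [275, 288, 30, 28, 392], [101, 291, 13, 10, 66], [243, 318, 50, 72, 2053], [143, 339, 9, 5, 38], [281, 338, 43, 29, 555], [239, 345, 3, 17, 36], [318, 368, 13, 21, 135], [242, 392, 28, 15, 226], [308, 405, 12, 9, 59], [270, 406, 31, 13, 141]]
```

View pics/b1.png

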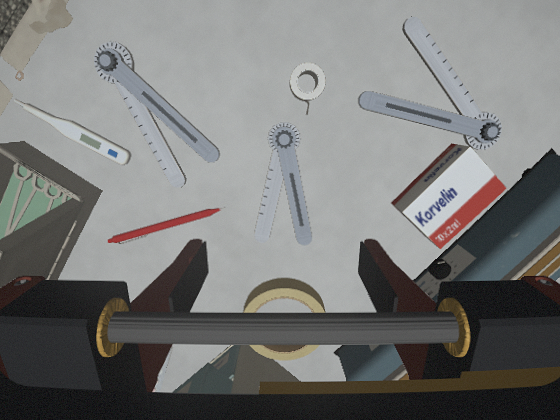

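B's nut is at (284,135), lower tip (262,236) and upper tip (306,243). The red pen tip at (220,209) is near the left finger, so I'll descend less open. D's nut is at (107,60) with tips at (180,185) and (213,155). A's nut is at (488,131) with tips at (411,20) and (362,99).

```bash
python3 - <<'E'
from h import *
d=cam("wrist")
G,b=grip(d,(284,135),(262,236),(306,243),60); go(G[0],G[1],21.5,b+180)
grip(d,(107,60),(180,185),(213,155),65); grip(d,(488,131),(411,20),(362,99),65)
print(intool(d,(220,209),4))
E
```

```text
[ 534.4 -247.    19. ] -58.7 115.5
[ 534.4 -247.    19. ] -34.5 121.4
grip [ 575.6 -290.6] bis -46.6
GO [0.2, 1.1, 167.4] [0.0, 0.0, 0.004] rows>= 4
[ 362.5 -312.    19. ] -22.2 137.3
[ 362.5 -312.    19. ] -0.3 132.8
grip [ 426.3 -324.6] bis -11.2
[680.  -99.8  19. ] 173.2 133.6
[680.  -99.8  19. ] -149.0 132.9
grip [ 616.5 -113.5] bis 192.1
[-21.2 -69.8 184.9]
```

```bash
python3 -m inch '[[[0,1,50,0,0,0.004,73],[0,1,100,0,0,0.004,73],[0,1,100,0,0,0.004,73],[0,1,140,0,0,0.004,73],[0,1,167,0,0,0.004,73],[0,1,167,0,0,0.004,73],[0,1,167,0,0,0.004,50],[0,1,167,0,0,0.004,30],[0,1,167,0,0,0.004,30],[0,1,167,0,0,0.004,10],[0,1,167,0,0,0.004,10],[0,1,167,0,0,0.004,10],[0,1,167,0,0,0.004,10],[0,1,167,0,0,0.004,10],[0,1,167,0,0,0.004,10],[0,1,137,0,0,0.004,10],[0,1,97,0,0,0.004,10],[0,1,97,0,0,0.004,10],[0,1,97,0,0,0.004,10]]]'
python3 - <<'E'
from h import *
st(); d=cam("wrist"); save(d,"b2"); print(intool(d,(284,135),19))
f=d["frame"].astype(int); g=cv2.cvtColor(d["frame"],cv2.COLOR_RGB2GRAY)
# centre column: metal vs. table profile near the fold
print([(v,f[v,283].tolist()) for v in range(90,250,5)])
place(60,-23,95,0)
E
```

```text
t: 10.95
ee_pos: [575.8, -291.4, 92.1]
orientation: [1.243, 2.884, 0.0]
ft_force: [-0.2, 0.8, -1.6]
width: 18.0
grasp_force: 29.6
{'t': 10.95, 'ee_pos': [575.818, -291.372, 92.124], 'orientation': [1.243, 2.884, 0.0], 'ft_force': [-0.191, 0.765, -1.605], 'width': 17.976, 'grasp_force': 29.622, 'qpos': [-0.487, 0.639, 1.663, 0.0, 0.838, -1.244]}
[[-0.687, 0.727, 0.001], [0.727, 0.687, -0.0], [-0.001, 0.001, -1.0]]
[64.5  1.2 72. ]
[(90, [177, 179, 179]), (95, [177, 179, 177]), (100, [174, 175, 177]), (105, [178, 179, 180]), (110, [177, 179, 178]), (115, [172, 176, 176]), (120, [177, 184, 190]), (125, [181, 186, 192]), (130, [145, 154, 163]), (135, [134, 141, 150]), (140, [85, 90, 92]), (145, [152, 160, 171]), (150, [153, 160, 170]), (155, [150, 158, 168]), (160, [149, 158, 169]), (165, [155, 162, 173]), (170, [95, 99, 102]), (175, [147, 155, 165]), (180, [149, 157, 167]), (185, [150, 156, 166]), (190, [148, 155, 167]), (195, [150, 157, 169]), (200, [152, 159, 169]), (205, [149, 160, 167]), (210, [150, 157, 166]), (215, [149, 158, 168]), (220, [150, 159, 169]), (225, [88, 93, 96]), (230, [81, 87, 92]), (235, [81, 88, 92]), (240, [84, 88, 93]), (245, [85, 90, 94])]
target [537.  170.8]
GO [361.7, 289.5, -3.7] [0.0, -0.001, -0.859] rows>= 10
```

```bash
python3 - <<'E'
from h import *
d=cam("wrist")
f=d["frame"].astype(int); print([(v,f[v,283].sum()//3) for v in range(112,150,2)])
print(intool(d,(283,137),89.5),intool(d,(283,118),82))
place(140-62,-23,90)
E
```

```text
[(112, np.int64(175)), (114, np.int64(177)), (116, np.int64(177)), (118, np.int64(148)), (120, np.int64(184)), (122, np.int64(183)), (124, np.int64(187)), (126, np.int64(185)), (128, np.int64(95)), (130, np.int64(152)), (132, np.int64(157)), (134, np.int64(162)), (136, np.int64(130)), (138, np.int64(62)), (140, np.int64(86)), (142, np.int64(87)), (144, np.int64(165)), (146, np.int64(160)), (148, np.int64(162))]
[68.2  0.3  0.9] [76.6  0.3  8.4]
target [519.1 170. ]
GO [373.0, 276.1, 1.0] [0.0, -0.002, -0.859] rows>= 10
```

```bash
python3 -m inch '[[[30,23,0,0,0,-0.07,10],[62,46,0,0,0,-0.14,10],[94,69,0,0,0,-0.21,10],[125,92,0,0,0,-0.29,10],[156,115,0,0,0,-0.36,10],[187,138,0,0,0,-0.43,10],[218,160,0,0,0,-0.5,10],[249,183,0,0,0,-0.57,10],[280,206,0,0,0,-0.64,10],[312,229,0,0,0,-0.72,10],[343,252,0,0,0,-0.79,10],[374,275,0,0,0,-0.859,10],[374,275,0,0,0,-0.859,10],[374,275,0,0,0,-0.859,10],[374,275,0,0,0,-0.859,10],[374,275,0,0,0,-0.859,10]]]'
python3 - <<'E'
from h import *
st(); d=cam("wrist"); save(d,"b3"); place(80,-23,90)
for y in (-92,-46,0,46):
    p=CASE+np.array([-38*np.cos(YAW)-y*np.sin(YAW),-38*np.sin(YAW)+y*np.cos(YAW)]); print(proj(d,[*p,18]).round(),end=' ')
E
```

```text
t: 12.65
ee_pos: [518.4, 168.1, 91.2]
orientation: [0.068, -3.14, 0.001]
ft_force: [-0.1, -0.6, -1.5]
width: 17.6
grasp_force: 29.6
{'t': 12.65, 'ee_pos': [518.386, 168.058, 91.18], 'orientation': [0.068, -3.14, 0.001], 'ft_force': [-0.14, -0.621, -1.545], 'width': 17.586, 'grasp_force': 29.622, 'qpos': [0.292, 0.53, 1.894, -0.0, 0.718, -1.322]}
[[-0.999, -0.043, -0.001], [-0.043, 0.999, -0.0], [0.001, -0.0, -1.0]]
target [517.1 169.9]
GO [1.4, 1.9, 1.4] [-0.0, -0.001, -0.002] rows>= 1
[[190. 187.]] [[253. 187.]] [[317. 187.]] [[381. 187.]]
```

View pics/b3.png

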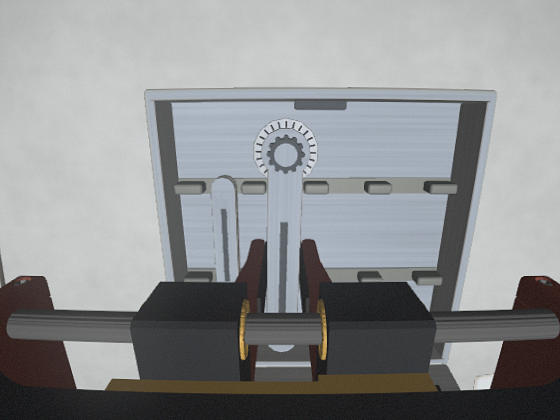

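The nut is at (285,154), so the pivot is 60 mm out. The near-rail posts at (253,187) and (316,187) match the case model, and C is undisturbed. Lowering B.

```bash
python3 -m inch '[[[1,1,30,0,0,0,10],[1,1,50,0,0,0,10],[1,1,61,0,0,0,10],[1,1,65,0,0,0,10],[1,1,65,0,0,0,10],[1,1,65,0,0,0,34],[1,1,65,0,0,0,34],[1,1,65,0,0,0,34],[1,1,30,0,0,0,34],[1,1,-20,0,0,0,34],[1,1,-60,0,0,0,34],[1,1,-60,0,0,0,34],[1,1,-60,0,0,0,70]]]'
python3 - <<'E'
from h import *
st(); d=cam("wrist"); save(d,"b4")
go(426,-324,185,180-11); m=blobs(d,10)
E
```

```text
t: 14.0
ee_pos: [518.0, 170.5, 152.8]
orientation: [-0.071, 3.138, 0.001]
ft_force: [-0.7, -0.9, -1.0]
width: 35.0
grasp_force: 0.0
{'t': 14.0, 'ee_pos': [518.004, 170.457, 152.773], 'orientation': [-0.071, 3.138, 0.001], 'ft_force': [-0.716, -0.896, -1.022], 'width': 34.961, 'grasp_force': 0.0, 'qpos': [0.296, 0.43, 1.871, 0.0, 0.839, -1.32]}
[[-0.999, -0.045, 0.003], [-0.045, 0.999, 0.001], [-0.003, 0.001, -1.0]]
GO [113.4, -489.5, -33.5] [-0.0, -0.0, 0.237] rows>= 11
[176, 96, 268, 201, 33518] [496. 187.] [310. 196.]
[334, 250, 70, 32, 1802] [584. 265.] [368. 266.]
[464, 341, 34, 50, 1205] [709. 416.] [479. 364.]
```

```bash
python3 -m inch '[[[57,-245,-33,0,0,0.12,68],[113,-489,-33,0,0,0.237,68],[113,-489,-33,0,0,0.237,68],[113,-489,-33,0,0,0.237,68],[113,-489,-33,0,0,0.237,68],[113,-489,-33,0,0,0.237,68],[113,-489,-33,0,0,0.237,68],[113,-489,-33,0,0,0.237,68],[113,-489,-33,0,0,0.237,68],[113,-489,-33,0,0,0.237,68],[113,-489,-33,0,0,0.237,68],[113,-489,-33,0,0,0.237,68],[113,-489,-33,0,0,0.237,68],[113,-489,-33,0,0,0.237,68]]]'
python3 - <<'E'
from h import *
st(); d=cam("wrist"); save(d,"d1"); blobs(d)
print("pred",proj(d,[[362.5,-312,19],[426.3,-324.6,9]]).round())
a=d["frame"][:,:,::-1][0:260]; t=cam("top"); b=cv2.resize(t["frame"][130:240,190:400,::-1],None,fx=2.6,fy=2.6)
c=cv2.imread("pics/b4.png")[70:330,140:440]
cv2.imwrite("pics/m1.png",np.vstack([a,np.hstack([cv2.resize(b,(260,260)),c])]))
E
```

```text
t: 15.45
ee_pos: [426.7, -321.5, 183.9]
orientation: [-0.298, -3.126, -0.002]
ft_force: [0.4, 0.2, 0.4]
width: 59.6
grasp_force: 0.0
{'t': 15.45, 'ee_pos': [426.664, -321.501, 183.879], 'orientation': [-0.298, -3.126, -0.002], 'ft_force': [0.372, 0.207, 0.437], 'width': 59.639, 'grasp_force': 0.0, 'qpos': [-0.668, 0.37, 1.873, 0.0, 0.9, -2.049]}
[[-0.982, 0.189, -0.001], [0.189, 0.982, 0.001], [0.002, 0.001, -1.0]]
[264, 114, 45, 142, 2507] [ 413. -314.] [282. 185.]
pred [[280. 131.]
 [280. 193.]]
```

View pics/m1.png

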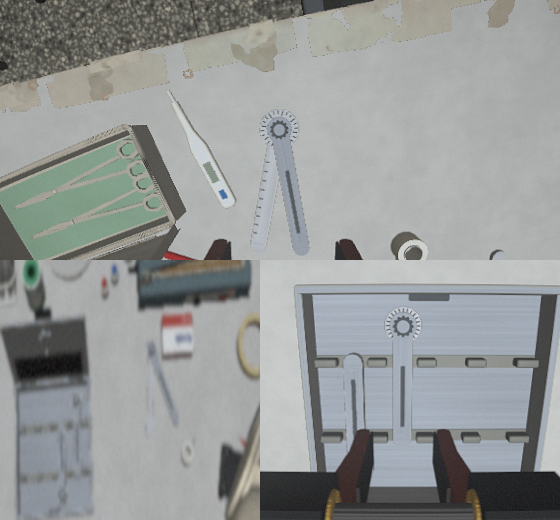

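B lies flat in the second groove, its disc outside the near rail. D's nut is at (279,129) with tips at (258,250) and (303,252). The thermometer's end at (230,205) is close to the left finger, so I'll use a smaller opening.

```bash
python3 - <<'E'
from h import *
d=cam("wrist")
G,b=grip(d,(279,129),(258,250),(303,252),63); go(G[0],G[1],21.5,b+180)
print(intool(d,(234,200),8))
E
```

```text
[ 361.3 -313.    19. ] -21.2 136.2
[ 361.3 -313.    19. ] 0.3 136.3
grip [ 423.2 -324.5] bis -10.5
GO [3.3, -3.1, 163.1] [0.0, -0.0, -0.007] rows>= 4
[ -8.4 -52.3 176.6]
```

```bash
python3 -m inch '[[[3,-2,20,0,0,-0.007,62],[3,-2,60,0,0,-0.007,62],[3,-2,100,0,0,-0.007,62],[3,-2,140,0,0,-0.007,62],[3,-2,163,0,0,-0.007,62],[3,-2,163,0,0,-0.007,62],[3,-2,163,0,0,-0.007,40],[3,-2,163,0,0,-0.007,30],[3,-2,163,0,0,-0.007,10],[3,-2,163,0,0,-0.007,10],[3,-2,163,0,0,-0.007,10],[3,-2,163,0,0,-0.007,10],[3,-2,163,0,0,-0.007,10],[3,-2,163,0,0,-0.007,10],[3,-2,133,0,0,-0.007,10],[3,-2,93,0,0,-0.007,10],[3,-2,93,0,0,-0.007,10],[3,-2,93,0,0,-0.007,10]]]'
python3 - <<'E'
from h import *
st(); d=cam("wrist"); save(d,"d2"); f=d["frame"].astype(int).sum(2)//3
print([int(f[v,280:288].mean()) for v in range(90,240,3)])
print(intool(d,(284,155),89),intool(d,(284,118),82))
place(140-63,23,92)
E
```

```text
t: 17.4
ee_pos: [423.7, -325.0, 92.2]
orientation: [0.29, 3.127, -0.001]
ft_force: [-0.4, 0.3, -1.6]
width: 17.3
grasp_force: 29.7
{'t': 17.4, 'ee_pos': [423.68, -325.012, 92.224], 'orientation': [0.29, 3.127, -0.001], 'ft_force': [-0.411, 0.252, -1.582], 'width': 17.327, 'grasp_force': 29.685, 'qpos': [-0.677, 0.516, 1.92, -0.0, 0.704, -2.063]}
[[-0.983, 0.184, 0.001], [0.184, 0.983, -0.001], [-0.002, -0.001, -1.0]]
[181, 181, 181, 167, 172, 162, 161, 160, 189, 156, 160, 126, 82, 88, 162, 161, 160, 161, 160, 161, 160, 145, 88, 118, 156, 158, 159, 156, 157, 158, 158, 157, 157, 157, 157, 156, 156, 157, 157, 156, 157, 157, 156, 156, 137, 96, 95, 94, 93, 94]
[59.5  0.1  2.3] [76.3  0.1  9.3]
target [518. 216.]
GO [6.1, 548.7, -0.6] [0.0, -0.0, -0.23] rows>= 11
```

```bash
python3 -m inch '[[[0,45,0,0,0,-0.02,10],[0,90,0,0,0,-0.04,10],[1,135,0,0,0,-0.06,10],[1,180,0,0,0,-0.08,10],[1,226,0,0,0,-0.1,10],[2,272,0,0,0,-0.12,10],[2,318,0,0,0,-0.14,10],[2,364,0,0,0,-0.16,10],[3,410,0,0,0,-0.18,10],[3,456,0,0,0,-0.2,10],[3,502,0,0,0,-0.22,10],[4,549,0,0,0,-0.23,10],[4,549,0,0,0,-0.23,10],[4,549,0,0,0,-0.23,10],[4,549,0,0,0,-0.23,10],[4,549,0,0,0,-0.23,10]]]'
python3 - <<'E'
from h import *
st(); d=cam("wrist"); save(d,"d3"); place(140-65.5,23,92)
f=d["frame"].astype(int).sum(2)//3
for v in (139,141,186,188): print(v,[int(x) for x in f[v,230:350:4]])
print([int(f[v,280:288].mean()) for v in range(90,180,3)])
E
```

```text
t: 19.05
ee_pos: [519.7, 214.1, 91.0]
orientation: [0.068, -3.139, 0.001]
ft_force: [1.2, 0.8, -0.5]
width: 17.7
grasp_force: 29.7
{'t': 19.05, 'ee_pos': [519.663, 214.061, 91.009], 'orientation': [0.068, -3.139, 0.001], 'ft_force': [1.213, 0.76, -0.497], 'width': 17.655, 'grasp_force': 29.685, 'qpos': [0.37, 0.549, 1.855, -0.0, 0.739, -1.245]}
[[-0.999, -0.043, -0.002], [-0.043, 0.999, -0.001], [0.002, -0.001, -1.0]]
target [520.5 216.1]
GO [-0.6, 1.9, -0.7] [-0.0, -0.001, -0.002] rows>= 1
139 [102, 185, 138, 215, 160, 52, 53, 114, 185, 188, 90, 147, 184, 187, 181, 184, 184, 97, 78, 187, 175, 215, 217, 213, 177, 179, 177, 178, 176, 177]
141 [75, 173, 158, 199, 145, 221, 222, 219, 181, 131, 100, 170, 183, 185, 183, 186, 183, 109, 88, 185, 154, 84, 76, 206, 180, 181, 181, 183, 180, 180]
186 [187, 187, 147, 127, 146, 149, 151, 148, 152, 142, 179, 181, 183, 182, 176, 182, 180, 183, 143, 128, 149, 146, 149, 148, 149, 150, 155, 152, 152, 153]
188 [187, 190, 146, 123, 132, 133, 133, 135, 138, 152, 178, 182, 180, 182, 176, 185, 184, 183, 158, 118, 136, 134, 136, 136, 132, 161, 155, 155, 157, 156]
[177, 122, 129, 175, 194, 182, 183, 183, 214, 178, 183, 144, 93, 100, 185, 184, 184, 184, 183, 183, 183, 168, 100, 134, 179, 181, 180, 180, 179, 180]
```

```bash
python3 -m inch '[[[0,1,30,0,0,0,10],[0,1,50,0,0,0,10],[0,1,61,0,0,0,10],[0,1,65,0,0,0,10],[0,1,65,0,0,0,10],[0,1,65,0,0,0,34],[0,1,65,0,0,0,34],[0,1,65,0,0,0,34],[0,1,30,0,0,0,34],[0,1,-20,0,0,0,34],[0,1,-60,0,0,0,34],[0,1,-60,0,0,0,34],[0,1,-60,0,0,0,70]]]'
python3 - <<'E'
from h import *
st(); d=cam("wrist"); save(d,"d4"); go(600,-115,200,192)
E
```

```text
t: 20.4
ee_pos: [520.9, 216.9, 153.0]
orientation: [-0.071, 3.138, 0.002]
ft_force: [-0.6, -0.0, -0.5]
width: 34.9
grasp_force: 0.0
{'t': 20.4, 'ee_pos': [520.851, 216.934, 152.975], 'orientation': [-0.071, 3.138, 0.002], 'ft_force': [-0.631, -0.005, -0.471], 'width': 34.942, 'grasp_force': 0.0, 'qpos': [0.374, 0.453, 1.829, -0.0, 0.857, -1.243]}
[[-0.999, -0.045, 0.003], [-0.045, 0.999, 0.001], [-0.003, 0.001, -1.0]]
GO [-64.9, -334.8, -48.4] [0.0, 0.0, -0.164] rows>= 7
```

```bash
python3 -m inch '[[[0,-50,-20,0,0,0,90],[0,-100,-40,0,0,0,90],[0,-150,-48,0,0,0,90],[0,-200,-48,0,0,-0.05,90],[0,-250,-48,0,0,-0.1,90],[-35,-290,-48,0,0,-0.164,90],[-65,-335,-48,0,0,-0.164,90],[-65,-335,-48,0,0,-0.164,90],[-65,-335,-48,0,0,-0.164,90],[-65,-335,-48,0,0,-0.164,90],[-65,-335,-48,0,0,-0.164,90]]]'
python3 - <<'E'
from h import *
st(); d=cam("wrist"); save(d,"a1"); blobs(d)
print("pred",proj(d,[[680,-99.8,19],[616.5,-113.5,9]]).round())
c=cv2.imread("pics/d4.png")[60:310,100:480]
cv2.imwrite("pics/m2.png",np.vstack([d["frame"][:330,:,::-1],cv2.copyMakeBorder(c,0,0,0,180,0)]))
E
```

```text
t: 21.55
ee_pos: [599.0, -113.5, 198.8]
orientation: [0.33, -3.122, -0.002]
ft_force: [-0.1, 0.5, 0.1]
width: 79.2
grasp_force: 0.0
{'t': 21.55, 'ee_pos': [599.008, -113.483, 198.812], 'orientation': [0.33, -3.122, -0.002], 'ft_force': [-0.054, 0.47, 0.14], 'width': 79.248, 'grasp_force': 0.0, 'qpos': [-0.207, 0.452, 1.695, 0.0, 0.996, -1.988]}
[[-0.978, -0.209, -0.002], [-0.209, 0.978, 0.001], [0.002, 0.001, -1.0]]
[454, 69, 106, 198, 10047] [533. 150.] [509. 167.]
[235, 148, 57, 121, 1753] [ 624. -133.] [260. 209.]
[183, 345, 116, 17, 1112] [ 821. -114.] [240. 353.]
pred [[280. 261.]
 [279. 205.]]
```

View pics/m2.png

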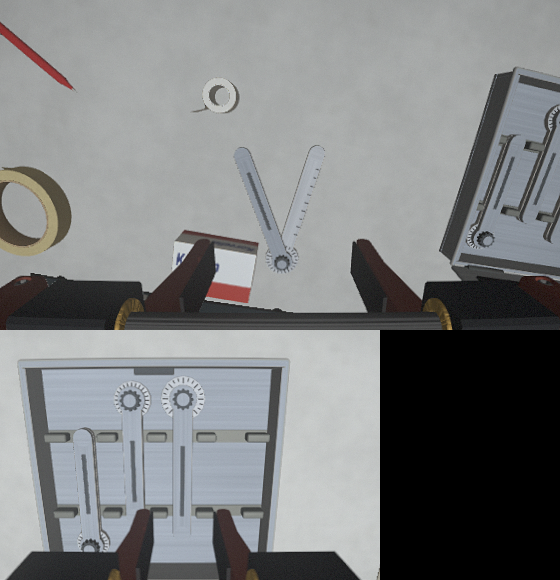

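D is in the third groove, its disc outside the near rail. A's nut is at (282,262) with tips at (317,146) and (241,148). The carton's edge at v≈235 lies behind the grip point, so I'll grip 70 mm out.

```bash
python3 - <<'E'
from h import *
d=cam("wrist")
G,b=grip(d,(282,262),(317,146),(241,148),69); go(G[0],G[1],21.5,b)
print(intool(d,(180,232),36),intool(d,(258,241),36))
E
```

```text
[681.1 -96.8  19. ] 176.0 136.4
[681.1 -96.8  19. ] -149.4 136.6
grip [ 614.  -112.7] bis 193.3
GO [-14.5, -2.2, 178.0] [0.001, -0.001, -0.022] rows>= 4
[ -40.  -109.7  163.4] [-50.2 -26.4 163.4]
```

```bash
python3 -m inch '[[[-14,-2,30,0,0,-0.02,88],[-14,-2,70,0,0,-0.02,88],[-14,-2,110,0,0,-0.02,88],[-14,-2,150,0,0,-0.02,88],[-14,-2,178,0,0,-0.02,88],[-14,-2,178,0,0,-0.02,88],[-14,-2,178,0,0,-0.02,60],[-14,-2,178,0,0,-0.02,40],[-14,-2,178,0,0,-0.02,25],[-14,-2,178,0,0,-0.02,10],[-14,-2,178,0,0,-0.02,10],[-14,-2,178,0,0,-0.02,10],[-14,-2,178,0,0,-0.02,10],[-14,-2,178,0,0,-0.02,10],[-14,-2,178,0,0,-0.02,10],[-14,-2,178,0,0,-0.02,10],[-14,-2,148,0,0,-0.02,10],[-14,-2,108,0,0,-0.02,10],[-14,-2,108,0,0,-0.02,10],[-14,-2,108,0,0,-0.02,10]]]'
python3 - <<'E'
from h import *
st(); d=cam("wrist"); save(d,"a2"); f=d["frame"].astype(int).sum(2)//3
print([(v,int(f[v,280:288].mean())) for v in range(120,240,3)])
c=cv2.imread("pics/c2.png").astype(int).sum(2)//3; print([(v,int(c[v,280:288].mean())) for v in range(165,240,3)])
place(69,69,92)
E
```

```text
t: 23.65
ee_pos: [615.0, -114.2, 92.5]
orientation: [-0.359, 3.119, -0.001]
ft_force: [1.4, 0.5, -0.8]
width: 17.6
grasp_force: 29.7
{'t': 23.65, 'ee_pos': [614.994, -114.238, 92.453], 'orientation': [-0.359, 3.119, -0.001], 'ft_force': [1.438, 0.537, -0.756], 'width': 17.647, 'grasp_force': 29.737, 'qpos': [-0.203, 0.616, 1.711, -0.0, 0.813, -2.003]}
[[-0.974, -0.227, 0.002], [-0.227, 0.974, -0.0], [-0.002, -0.001, -1.0]]
[(120, 171), (123, 172), (126, 172), (129, 172), (132, 171), (135, 173), (138, 173), (141, 175), (144, 177), (147, 85), (150, 158), (153, 155), (156, 153), (159, 153), (162, 156), (165, 154), (168, 150), (171, 152), (174, 151), (177, 153), (180, 151), (183, 148), (186, 149), (189, 148), (192, 149), (195, 148), (198, 148), (201, 149), (204, 92), (207, 93), (210, 94), (213, 92), (216, 93), (219, 91), (222, 94), (225, 93), (228, 91), (231, 90), (234, 92), (237, 91)]
[(165, 169), (168, 169), (171, 169), (174, 169), (177, 169), (180, 169), (183, 162), (186, 87), (189, 134), (192, 153), (195, 151), (198, 150), (201, 152), (204, 152), (207, 147), (210, 153), (213, 148), (216, 151), (219, 145), (222, 145), (225, 146), (228, 146), (231, 141), (234, 90), (237, 92)]
target [523.9 262.3]
GO [2.3, 387.0, -0.7] [0.0, -0.0, 0.184] rows>= 8
```

```bash
python3 -m inch '[[[46,10,0,0,0,0,10],[92,21,0,0,0,0,10],[81,67,0,0,0,0.02,10],[70,113,0,0,0,0.04,10],[59,159,0,0,0,0.06,10],[48,205,0,0,0,0.09,10],[37,251,0,0,0,0.12,10],[26,297,0,0,0,0.15,10],[15,343,0,0,0,0.17,10],[5,387,0,0,0,0.184,10],[5,387,0,0,0,0.184,10],[5,387,0,0,0,0.184,10],[5,387,0,0,0,0.184,10],[5,387,0,0,0,0.184,10]]]'
python3 - <<'E'
from h import *
st(); d=cam("wrist"); save(d,"a3"); place(72,69,92)
f=d["frame"].astype(int).sum(2)//3
print([(v,int(f[v,280:288].mean())) for v in range(130,165,2)])
E
```

```text
t: 25.1
ee_pos: [521.3, 260.0, 91.0]
orientation: [0.068, -3.139, 0.001]
ft_force: [0.5, 0.4, -0.9]
width: 17.8
grasp_force: 29.8
{'t': 25.1, 'ee_pos': [521.326, 260.002, 91.049], 'orientation': [0.068, -3.139, 0.001], 'ft_force': [0.476, 0.432, -0.867], 'width': 17.81, 'grasp_force': 29.809, 'qpos': [0.442, 0.571, 1.809, -0.0, 0.763, -1.172]}
[[-0.999, -0.044, -0.001], [-0.044, 0.999, -0.001], [0.001, -0.001, -1.0]]
target [520.9 262.1]
GO [0.6, 2.1, -0.7] [-0.001, -0.001, -0.002] rows>= 1
[(130, 172), (132, 169), (134, 168), (136, 170), (138, 171), (140, 172), (142, 169), (144, 169), (146, 137), (148, 99), (150, 177), (152, 174), (154, 173), (156, 172), (158, 172), (160, 172), (162, 173), (164, 173)]
```

View pics/a3.png

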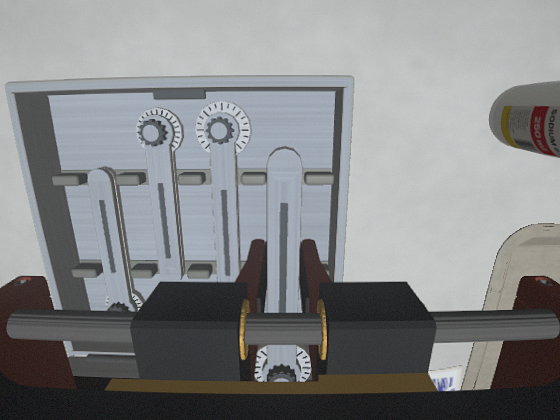

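The far-end nut is at (283,374), level with the one in C's grasp. The posts at (257,177) and (319,177) put the groove about 2 mm to +y. The bottle's near edge at (490,110) is well clear of the gripper. I'll check the pivot offset against C's placed position first.

```bash
python3 - <<'E'
from h import *
d=cam("wrist"); he=np.array(d["hand_eye"])
def at(pos,rv,uv,z):
    T=np.eye(4); T[:3,:3]=R.from_rotvec(rv).as_matrix(); T[:3,3]=pos; e=dict(d); e["M"]=T@he
    p=onplane(e,[uv],z)[0][:2]-CASE; c,s=np.cos(YAW),np.sin(YAW); return np.round([c*p[0]+s*p[1],-s*p[0]+c*p[1]],1)
P=[527.425,124.29,160.821];rv=[-0.071,3.138,0.001]
print("C nut",at(P,rv,(282,271),23),"tip",at(P,rv,(283,155),16))
P=[518.0,170.46,152.8]
print("B nut",at(P,rv,(260+143-120,70+326-260),23))   # crop offsets: x=140+(403-260), y=70+(326-260)
print("B nut",at(P,rv,(283,136),23))
P=[520.85,216.93,152.98]; print("D nut",at(P,rv,(283,60+399-330),23))
print("A tip now in tool",intool(d,(284,147),91-21+12), "nut", intool(d,(283,374),89))
E
```

```text
C nut [ 71.6 -69.8] tip [-44.6 -68.8]
B nut [-70.2 -22.3]
B nut [-70.2 -22.3]
D nut [-71.2  24. ]
A tip now in tool [63.6  0.3  9.5] nut [-69.   -0.1   2.4]
```

```bash
python3 -m inch '[[[0,2,30,0,0,0,10],[0,2,50,0,0,0,10],[0,2,61,0,0,0,10],[0,2,65,0,0,0,10],[0,2,65,0,0,0,10],[0,2,65,0,0,0,34],[0,2,65,0,0,0,34],[0,2,65,0,0,0,34],[0,2,30,0,0,0,34],[0,2,-20,0,0,0,34],[0,2,-60,0,0,0,34],[0,2,-80,0,0,0,34],[0,2,-80,0,0,0,34],[0,2,-80,0,0,0,34]]]'
python3 - <<'E'
from h import *
st(); d=cam("wrist"); save(d,"a4"); f=d["frame"].astype(int).sum(2)//3
for P in((70,'nut'),): print(proj(d,[[*(CASE+[70*np.cos(YAW)-69*np.sin(YAW),70*np.sin(YAW)+69*np.cos(YAW)]),23]]).round())
print([(v,int(f[v,280:287].mean())) for v in range(130,300,3)])
b=(cv2.cvtColor(d["frame"],cv2.COLOR_RGB2HSV))
c=cv2.HoughCircles(cv2.cvtColor(d["frame"],cv2.COLOR_RGB2GRAY)[230:310,240:330],cv2.HOUGH_GRADIENT,1.2,20,param1=120,param2=14,minRadius=6,maxRadius=12); print(c)
s=cam("side"); save(s,"side2"); t=cam("top"); save(t,"top2")
E
```

```text
t: 26.6
ee_pos: [521.4, 263.6, 171.8]
orientation: [-0.071, 3.14, 0.0]
ft_force: [1.0, -0.3, 0.3]
width: 29.9
grasp_force: 0.0
{'t': 26.6, 'ee_pos': [521.448, 263.594, 171.758], 'orientation': [-0.071, 3.14, 0.0], 'ft_force': [1.026, -0.349, 0.348], 'width': 29.899, 'grasp_force': 0.0, 'qpos': [0.448, 0.452, 1.772, 0.0, 0.916, -1.168]}
[[-0.999, -0.045, 0.001], [-0.045, 0.999, 0.0], [-0.001, 0.0, -1.0]]
[[281. 265.]]
[(130, 176), (133, 117), (136, 178), (139, 176), (142, 177), (145, 174), (148, 176), (151, 173), (154, 173), (157, 173), (160, 173), (163, 134), (166, 135), (169, 136), (172, 138), (175, 136), (178, 136), (181, 135), (184, 133), (187, 133), (190, 131), (193, 133), (196, 133), (199, 133), (202, 132), (205, 132), (208, 132), (211, 132), (214, 131), (217, 132), (220, 132), (223, 132), (226, 132), (229, 134), (232, 175), (235, 173), (238, 173), (241, 173), (244, 174), (247, 173), (250, 174), (253, 175), (256, 174), (259, 161), (262, 65), (265, 110), (268, 173), (271, 176), (274, 143), (277, 174), (280, 180), (283, 78), (286, 80), (289, 82), (292, 80), (295, 80), (298, 152)]
[[[41.4      36.600002  7.32    ]
  [59.4      60.600002  8.64    ]]]
```

All four are placed: A's nut was found at (281,267), predicted (281,265). Next is the lid: rise, cross over it and come down behind it off-centre, clear of the latch.

```bash
python3 -m inch '[[[0,0,-45,0,0,0,0],[0,0,-90,0,0,0,0],[0,0,-130,0,0,0,0],[0,0,-130,0,0,0,0],[-20,-30,-130,0,0,0,0],[-50,-60,-130,0,0,0,0],[-90,-90,-130,0,0,0,0],[-130,-120,-130,0,0,0,0],[-170,-120,-130,0,0,0,0],[-170,-120,-130,0,0,0,0],[-170,-120,-130,0,0,0,0]]]'
python3 - <<'E'
from h import *
st(); d=cam("wrist"); save(d,"l1")
t=cam("top"); save(t,"top3"); s=cam("side"); save(s,"side3")
# lid corners: side image edge search helper - predicted free-edge ends for several angles
H=lambda xl,y:np.array([CASE[0]+xl*np.cos(YAW)-y*np.sin(YAW),CASE[1]+xl*np.sin(YAW)+y*np.cos(YAW)])
for th in (1.5,1.57,1.64,1.7): 
    print(th,[proj(t,[*H(103-206*np.cos(th)+8*np.sin(th),y),36+206*np.sin(th)]).round(1).tolist() for y in(-108,108)],[proj(s,[*H(103-206*np.cos(th),y),36+206*np.sin(th)]).round(1).tolist() for y in(-108,108)])
E
```

```text
t: 27.85
ee_pos: [696.1, 151.0, 298.4]
orientation: [0.07, -3.136, 0.001]
ft_force: [0.1, -0.7, -0.3]
width: 0.3
grasp_force: 0.0
{'t': 27.85, 'ee_pos': [696.119, 151.046, 298.425], 'orientation': [0.07, -3.136, 0.001], 'ft_force': [0.107, -0.705, -0.301], 'width': 0.328, 'grasp_force': 0.0, 'qpos': [0.197, 0.505, 1.363, 0.0, 1.278, -1.419]}
[[-0.999, -0.045, -0.005], [-0.045, 0.999, -0.001], [0.005, -0.001, -1.0]]
1.5 [[[258.0, 163.7]], [[189.3, 168.0]]] [[[291.1, 134.0]], [[253.9, 118.6]]]
1.57 [[[257.8, 159.3]], [[189.2, 163.5]]] [[[295.5, 133.1]], [[257.9, 117.9]]]
1.64 [[[257.6, 154.9]], [[189.2, 159.2]]] [[[299.9, 132.6]], [[261.9, 117.5]]]
1.7 [[[257.4, 151.4]], [[189.3, 155.7]]] [[[303.5, 132.4]], [[265.2, 117.4]]]
```

The lid stands at about 1.64 rad, from its top-view corners, which leaves 35 mm of clearance behind it. Lowering behind it and pushing round the arc.

```bash
python3 -m inch '[[[0,0,40,0,0,0,0],[0,0,73,0,0,0,0],[0,0,73,0,0,0,0],[25,0,73,0,0,0,0],[40,0,73,0,0,0,0],[54,0,73,0,0,0,0],[67,0,73,0,0,0,0],[80,0,75,0,0,0,0],[93,0,77,0,0,0,0],[105,0,81,0,0,0,0],[117,0,85,0,0,0,0],[129,0,90,0,0,0,0],[140,0,96,0,0,0,0],[140,0,96,0,0,0,0]]]'
python3 - <<'E'
from h import *
o=status.get_obs(); p=o["ee_pos"][:2]-CASE; c,s=np.cos(YAW),np.sin(YAW); P=np.array([c*p[0]+s*p[1],-s*p[0]+c*p[1],o["ee_pos"][2]]); print(P.round(1))
for th in(.9,.8,.7,.6,.5,.4,.3,.2,.15,.1,.05,0): print(th,(P[0]-(113-170*np.cos(th)+8*np.sin(th))).round(),(P[2]-(55+170*np.sin(th)+8*np.cos(th))).round())
E
```

```text
t: 29.4
ee_pos: [555.1, 145.1, 205.6]
orientation: [0.072, -3.139, 0.0]
ft_force: [-0.0, 0.2, 0.1]
width: 0.2
grasp_force: 0.0
[ 26.8 -49.5 205.6]
0.9 13.0 12.0
0.8 27.0 23.0
0.7 39.0 35.0
0.6 50.0 48.0
0.5 59.0 62.0
0.4 67.0 77.0
0.3 74.0 93.0
0.2 79.0 109.0
0.15 81.0 117.0
0.1 82.0 126.0
0.05 83.0 134.0
0 84.0 143.0
```

```bash
python3 - <<'E'
from h import *
t=cam("top"); s=cam("side"); save(s,"side4"); save(t,"top4"); d=cam("wrist"); save(d,"l2"); st()
H=lambda xl,y:np.array([CASE[0]+xl*np.cos(YAW)-y*np.sin(YAW),CASE[1]+xl*np.sin(YAW)+y*np.cos(YAW)])
for th in (.8,.9,1.,1.1,1.57): print(th,[proj(s,[*H(103-206*np.cos(th),y),36+206*np.sin(th)]).round().tolist() for y in(-108,108)])
a=cv2.imread("pics/side3.png").astype(int); b=s["frame"][:,:,::-1].astype(int)
D=(np.abs(a-b).max(2)>30)
for u in (215,225,235,245,255,262): 
    v=np.where(D[100:230,u])[0]+100; print(u,[ (int(f[0]),int(f[-1])) for f in np.split(v,np.where(np.diff(v)>2)[0]+1) if len(f)>2])
E
```

```text
{'t': 29.55, 'ee_pos': [556.947, 145.141, 205.757], 'orientation': [0.071, -3.14, 0.0], 'ft_force': [0.41, 0.076, -0.461], 'width': -0.175, 'grasp_force': 0.0, 'qpos': [0.234, 0.396, 1.769, -0.0, 0.977, -1.382]}
[[-0.999, -0.045, -0.0], [-0.045, 0.999, -0.0], [0.0, -0.0, -1.0]]
0.8 [[[250.0, 162.0]], [[217.0, 143.0]]]
0.9 [[[255.0, 156.0]], [[222.0, 137.0]]]
1.0 [[[261.0, 151.0]], [[226.0, 133.0]]]
1.1 [[[266.0, 146.0]], [[231.0, 129.0]]]
1.57 [[[296.0, 133.0]], [[258.0, 118.0]]]
215 []
225 []
235 [(137, 144)]
245 [(103, 119), (156, 158)]
255 [(100, 126), (141, 145), (149, 171)]
262 [(100, 121), (125, 159), (169, 178)]
```

The side-view changes reach as far as u≈231, which matches the lid at about 1.0–1.1 rad, so it is moving. Continuing down.

```bash
python3 -m inch '[[[13,0,12,0,0,0,0],[27,0,23,0,0,0,0],[39,0,35,0,0,0,0],[50,0,48,0,0,0,0],[59,0,62,0,0,0,0],[67,0,77,0,0,0,0],[74,0,93,0,0,0,0],[79,0,109,0,0,0,0],[81,0,117,0,0,0,0],[82,0,126,0,0,0,0],[83,0,132,0,0,0,0],[84,0,137,0,0,0,0],[84,0,140,0,0,0,0],[84,0,140,0,0,0,0]]]'
```

```text
t: 30.95
ee_pos: [473.1, 141.3, 65.5]
orientation: [0.071, -3.14, 0.0]
ft_force: [0.3, 0.4, 0.1]
width: 0.4
grasp_force: 0.0
```

```bash
python3 -m inch '[[[0,0,1,0,0,0,0],[0,0,2,0,0,0,0],[0,0,3,0,0,0,0],[0,0,3,0,0,0,0]]]'
```

```text
t: 31.35
ee_pos: [473.1, 141.3, 62.7]
orientation: [-0.071, 3.141, 0.0]
ft_force: [-0.3, -0.6, -1.1]
width: 0.6
grasp_force: 0.0
```

```bash
for i in 1; do python3 -m inch '[[[0,0,1,0,0,0,0],[0,0,1,0,0,0,0]]]'; python3 -m inch '[[[0,0,1,0,0,0,0],[0,0,1,0,0,0,0]]]'; python3 -m inch '[[[0,0,1,0,0,0,0],[0,0,1,0,0,0,0]]]'; done
```

```text
t: 31.55
ee_pos: [473.1, 141.3, 61.6]
orientation: [-0.071, 3.141, -0.0]
ft_force: [0.4, 0.1, 0.2]
width: 0.9
grasp_force: 0.0
t: 31.75
ee_pos: [473.1, 141.3, 61.2]
orientation: [-0.071, 3.141, 0.0]
ft_force: [-2.7, -1.0, 8.7]
width: 0.2
grasp_force: 4.4
t: 31.95
ee_pos: [473.2, 141.3, 61.1]
orientation: [-0.071, 3.14, 0.0]
ft_force: [-5.3, -2.2, 21.1]
width: 0.5
grasp_force: 10.5
```

The press is stiff, 21 N at 42 mm tip height, so the lid is on its stop. Rising, then above the latch with the gripper turned to grip across the bar.

```bash
python3 -m inch '[[[0,0,-40,0,0,0,45],[0,0,-89,0,0,0.1,45],[10,25,-89,0,0,0.25,45],[22,49,-89,0,0,0.4,45],[22,49,-89,0,0,0.55,45],[22,49,-89,0,0,0.7,45],[22,49,-89,0,0,0.85,45],[22,49,-89,0,0,1.0,45],[22,49,-89,0,0,1.15,45],[22,49,-89,0,0,1.3,45],[22,49,-89,0,0,1.45,45],[22,49,-89,0,0,1.571,45],[22,49,-89,0,0,1.571,45],[22,49,-89,0,0,1.571,45],[22,49,-89,0,0,1.571,45]]]'
python3 - <<'E'
from h import *
st(); d=cam("wrist"); save(d,"t1"); L=[449.1,189.8]
p=proj(d,[[*L,69]])[0]; print("pred",p.round())
g=cv2.cvtColor(d["frame"],cv2.COLOR_RGB2GRAY); y0,x0=int(p[1])-60,int(p[0])-60
w=g[y0:y0+120,x0:x0+120]; print(np.percentile(w,[2,10,30,50,80]))
for th in(45,60,75):
    n,l,s,c=cv2.connectedComponentsWithStats((w<th).astype(np.uint8)); 
    for i in range(1,n):
        if s[i,4]>150:
            r=cv2.minAreaRect(np.argwhere(l==i)[:,::-1].astype(np.float32)); ctr=np.array(r[0])+[x0,y0]
            print(th,s[i].tolist(),ctr.round(),np.round(r[1]),round(r[2]),onplane(d,[ctr],69)[0].round(1))
# lid corners check: shut
t=cam("top"); save(t,"top5"); s=cam("side"); save(s,"side5")
E
```

```text
t: 33.45
ee_pos: [448.9, 189.2, 148.7]
orientation: [2.168, 2.273, -0.0]
ft_force: [-0.6, 0.1, 0.3]
width: 39.5
grasp_force: 0.0
{'t': 33.45, 'ee_pos': [448.861, 189.228, 148.652], 'orientation': [2.168, 2.273, -0.0], 'ft_force': [-0.616, 0.07, 0.278], 'width': 39.546, 'grasp_force': 0.0, 'qpos': [0.375, 0.365, 1.996, -0.0, 0.78, 0.327]}
[[-0.047, 0.999, -0.0], [0.999, 0.047, -0.0], [-0.0, -0.0, -1.0]]
pred [283. 221.]
[ 44.  52. 149. 164. 171.]
45 [95, 81, 15, 39, 233] [320. 263.] [40. 12.] 71 [480.4 156.2  69. ]
60 [44, 29, 38, 57, 1319] [284. 217.] [37. 56.] 22 [449.3 193.3  69. ]
60 [0, 79, 26, 41, 789] [236. 260.] [40. 25.] 90 [412.8 155.4  69. ]
60 [95, 79, 25, 41, 892] [330. 260.] [40. 24.] 90 [488. 159.  69.]
75 [43, 28, 39, 58, 1396] [283. 217.] [38. 56.] 23 [449.2 193.2  69. ]
75 [0, 78, 26, 42, 911] [236. 260.] [41. 25.] 90 [412.8 155.9  69. ]
75 [94, 78, 26, 42, 907] [330. 260.] [41. 25.] 90 [487.6 159.5  69. ]
```

```bash
python3 - <<'E'
import cv2,numpy as np
g=cv2.imread("pics/t1.png",0)
for v in range(186,252,3): print(v,''.join('#' if x<60 else '+' if x<100 else '-' if x<130 else '.' for x in g[v,255:312]))
E
```

```text
186 .........................................................
189 .........................-++++++++--.....................
192 .................--++++###############+++++..............
195 .............-+++++++++################++++++++-.........
198 ...........++++++++++####################+++++++++.......
201 .........++++++++###########################++++++++.....
204 .......-+++++++###########+#+##################++++++-...
207 .......+++++++##################################++++++-..
210 ......-++++++#####+##############################++++++..
213 #+....-+++++######################################+++++..
216 ......-++++++####################################+++++-..
219 .......-+++++###################################+++++-...
222 ........-+++++##################################+++++....
225 ..........-++++++############################+++++-......
228 ............-++++++#######################++++++-........
231 ................--+++++################+++++-............
234 .....................-+######...-######-.................
237 ......................-######...-######..................
240 ......................-######...-######..................
243 ......................-######...-######..................
246 ........................++###...+##++-...................
249 .........................................................
```

```bash
python3 - <<'E'
from h import *
d=cam("wrist")
print(onplane(d,[(285,218)],69).round(1),onplane(d,[(284.5,211)],47).round(1)); go(449.8,191,66,92.6)
E
```

```text
[[450.5 192.6  69. ]] [[450.3 191.4  47. ]]
GO [1.7, 1.0, 82.7] [-0.0, 0.0, 0.0] rows>= 2
```

```bash
python3 -m inch '[[[2.7,1.5,40,0,0,0,45],[2.7,1.5,70,0,0,0,45],[2.7,1.5,81,0,0,0,45],[2.7,1.5,81,0,0,0,45],[2.7,1.5,81,0,0,0,20],[2.7,1.5,81,0,0,0,8],[2.7,1.5,81,0,0,0,8],[2.7,1.5,81,0,0,0,8],[2.7,1.5,81,0,0,0,8]]]'
```

```text
t: 34.55
ee_pos: [450.6, 192.3, 69.2]
orientation: [2.171, 2.271, 0.002]
ft_force: [-2.2, -0.6, 6.4]
width: 13.1
grasp_force: 31.2
```

Gripped at 13.1 mm, the bar's thickness. There is a slight touch underneath, so I ease up 2 mm and turn clockwise.

```bash
python3 -m inch '[[[0,0,-2,0,0,0,8],[0,0,-2,0,0,0.13,8],[0,0,-2,0,0,0.27,8],[0,0,-2,0,0,0.4,8],[0,0,-2,0,0,0.54,8],[0,0,-2,0,0,0.67,8],[0,0,-2,0,0,0.8,8],[0,0,-2,0,0,0.94,8],[0,0,-2,0,0,1.07,8],[0,0,-2,0,0,1.2,8],[0,0,-2,0,0,1.33,8],[0,0,-2,0,0,1.46,8],[0,0,-2,0,0,1.571,8],[0,0,-2,0,0,1.571,8],[0,0,-2,0,0,1.571,8],[0,0,-2,0,0,1.571,8]]]'
python3 -c "
from h import *
st(); print(status.get_obs()['moment'])"
```

```text
t: 36.15
ee_pos: [453.5, 189.9, 70.7]
orientation: [3.139, 0.073, 0.009]
ft_force: [12.7, -21.3, -4.6]
width: 12.8
grasp_force: 31.3
{'t': 36.15, 'ee_pos': [453.458, 189.947, 70.658], 'orientation': [3.139, 0.073, 0.009], 'ft_force': [12.73, -21.278, -4.561], 'width': 12.799, 'grasp_force': 31.252, 'qpos': [0.375, 0.512, 2.019, -0.007, 0.605, 1.905]}
[[0.999, 0.046, 0.006], [0.046, -0.999, -0.002], [0.006, 0.002, -1.0]]
[-3.72654717 -1.86170344 -0.08340252]
```

```bash
python3 -m inch '[[[0,0,0,0,0,0,40],[0,0,0,0,0,0,40],[0,0,0,0,0,0,40],[0,0,-30,0,0,0,40],[0,0,-80,0,0,0,40],[0,0,-80,0,0,0,40],[0,0,-80,0,0,0,40]]]'
python3 - <<'E'
from h import *
st(); d=cam("wrist"); save(d,"t2"); p=proj(d,[[450.4,192,69]])[0].round().astype(int); print(p)
g=cv2.cvtColor(d["frame"],cv2.COLOR_RGB2GRAY)
for v in range(p[1]-36,p[1]+36,3): print(v,''.join('#' if x<60 else '+' if x<100 else '-' if x<130 else '.' for x in g[v,p[0]-36:p[0]+36]))
E
```

```text
t: 36.85
ee_pos: [450.8, 192.6, 150.9]
orientation: [-3.14, -0.071, -0.005]
ft_force: [-0.1, -0.2, -0.6]
width: 34.9
grasp_force: 0.0
{'t': 36.85, 'ee_pos': [450.777, 192.579, 150.869], 'orientation': [-3.14, -0.071, -0.005], 'ft_force': [-0.087, -0.167, -0.587], 'width': 34.927, 'grasp_force': 0.0, 'qpos': [0.379, 0.364, 1.991, 0.0, 0.784, 1.905]}
[[0.999, 0.045, 0.003], [0.045, -0.999, 0.001], [0.003, -0.001, -1.0]]
[283 222]
186 ........................................................................
189 .....................................--++--.............................
192 ............................-++++###############++++-...................
195 ........................+++++++++################+++++++-...............
198 .....................-+++++++++#####+#############+++++++++-............
201 ...................-+++++++##+########################+++++++-..........
204 .................-++++++#######+########################+++++++.........
207 ................-+++++++###+##+#######################+##++++++-........
210 ................-++++++##+####+#################
[... 479 characters left out ...]
.......
231 ..........................-++++++######+#########+++++-.................
234 ..............................--+######...+#####+-......................
237 ................................-######...+#####+.......................
240 #+..............................+######...+#####+.....................-+
243 #++##...........................-######...+#####-..................-##++
246 #####-............................++###...+##++....................+####
249 #####-.............................................................+####
252 #####-.............................................................+####
255 #####+.............................................................+####
```

The bar looks the same to a camera that has turned 90°, so the latch has turned the full quarter. Easing up might have lifted the lid slightly, so I press at the earlier spot to check that it is fully down.

```bash
python3 -m inch '[[[11,25,0,0,0,0,0],[22,50,0,0,0,0,0],[22,50,30,0,0,0,0],[22,50,60,0,0,0,0],[22,50,80,0,0,0,0],[22,50,86,0,0,0,0],[22,50,86,0,0,0,0],[22,50,87.5,0,0,0,0],[22,50,87.5,0,0,0,0]]]'; python3 -m inch '[[[0,0,1,0,0,0,0],[0,0,1,0,0,0,0]]]';  python3 -m inch '[[[0,0,1,0,0,0,0],[0,0,1,0,0,0,0]]]'; python3 -m inch '[[[0,0,1,0,0,0,0],[0,0,1,0,0,0,0]]]'
```

```text
t: 37.8
ee_pos: [474.2, 143.1, 61.8]
orientation: [3.141, 0.071, -0.001]
ft_force: [-0.0, -1.3, 0.2]
width: 0.3
grasp_force: 0.0
t: 38.0
ee_pos: [474.4, 143.1, 61.3]
orientation: [-3.141, -0.07, 0.0]
ft_force: [-0.3, -0.3, 0.4]
width: 0.8
grasp_force: 0.6
t: 38.2
ee_pos: [474.5, 143.1, 61.2]
orientation: [-3.141, -0.07, -0.0]
ft_force: [-4.1, -0.4, 13.8]
width: 0.4
grasp_force: 7.0
t: 38.4
ee_pos: [474.5, 143.1, 61.0]
orientation: [-3.141, -0.071, -0.001]
ft_force: [-7.5, -2.0, 26.0]
width: 0.9
grasp_force: 13.0
```

Contact is at the same height (61.2 mm) and stiff, so the lid is fully shut. Retreating, with a last check of the table.

```bash
python3 -m inch '[[[0,0,-50,0,0,0,20],[0,0,-100,0,0,0,20],[0,0,-150,0,0,0,20],[0,0,-150,0,0,0,20],[0,0,-150,0,0,0,20]]]' | head -2
python3 - <<'E'
from h import *
s=cam("side"); a=cv2.imread("pics/side0.png").astype(int); D=cv2.morphologyEx((np.abs(a-s["frame"][:,:,::-1].astype(int)).max(2)>40).astype(np.uint8),cv2.MORPH_OPEN,np.ones((3,3)))
n,l,q,c=cv2.connectedComponentsWithStats(D); print([x.tolist() for x in q[1:] if x[4]>20 and x[0]>190 and x[1]>120])
H=lambda xl,y:np.array([CASE[0]+xl*np.cos(YAW)-y*np.sin(YAW),CASE[1]+xl*np.sin(YAW)+y*np.cos(YAW)])
d=cam("wrist"); print([proj(d,[*H(x,y),44]).round().tolist() for x,y in((-103,-108),(-103,108),(103,-108))],proj(d,[*H(-77,0),69]).round())
g=cv2.cvtColor(d["frame"],cv2.COLOR_RGB2GRAY); p=proj(d,[*H(-77,0),69])[0].astype(int)
for v in range(p[1]-27,p[1]+27,3): print(''.join('#' if x<60 else '+' if x<100 else '.' for x in g[v,p[0]-30:p[0]+30]))
E
```

```text
t: 38.9
ee_pos: [475.0, 143.2, 210.3]
[[207, 150, 93, 53, 1937], [217, 193, 14, 10, 110], [229, 201, 10, 10, 52], [255, 200, 6, 5, 25], [342, 229, 7, 10, 56], [328, 237, 15, 15, 114], [276, 240, 11, 10, 71], [268, 249, 10, 14, 57], [327, 272, 14, 12, 125], [369, 276, 10, 6, 48], [380, 279, 8, 4, 26], [273, 298, 59, 26, 416], [276, 326, 7, 3, 21]]
[[[338.0, 239.0]], [[139.0, 239.0]], [[349.0, 27.0]]] [[233. 224.]]
................................+++++.......................
........................+++#############+++++...............
....................+++++###############+++++++++...........
...................+++++#####################+++++++........
.................+++++##########################+++++.......
................+++++############################+++++......
..........##....++++##############################++++......
.................+++########################+#####++++......
.................++++############################+++++......
...................+++#########################++++++.......
.....................++++####################+++++..........
.........................+###############++++++.............
..........................+###...+#######+..................
..........................+###+...######+...................
...........................###+...#####+....................
............................###...####...........###########
................................................+###########
...............................................+############
```

```bash
python3 -c "
from workcell import ctrl
print(ctrl.close_job())"
```

```text
the job is handed in; nothing more can be done
None
```

All four goniometers are folded, each flat in its own groove with its disc outside the rails; the lid is fully shut, the latch is turned a full quarter clockwise, the other things were left where they were, and the job is handed in (about 39 s of robot time).

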